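# Pack the driver and snap the sterilising cassette shut

### The job

Lower the hex driver into its two V rests in the open, sloping sterilising cassette, lying along them with the handle at the low end nearest you; let go of it only once it lies there, do not drop it in. Then swing the lid over and press its near edge down until the two halves meet edge to edge all round and the spring catch has snapped over the lid. Leave the other things on the bench where they are.

Things in the scene. Friction and masses are not known exactly. Their poses are not given: they have to be found in the camera images.
- driver: Hex driver, 130 mm long, 55 to 115 g, lying on the bench: round bulged red handle 19 mm thick, 76 mm long, and thin steel shaft. Origin: middle of its length, 9.5 mm off its axis (underneath as first laid, but it may roll). Own y runs along it from the shaft tip (-65 mm) to the butt of the handle (+65 mm); the handle begins at y = -11 mm.
- driver_handle (a point): Point on the driver's axis, in the handle at its centre of mass (driver y = +24 mm, 9.5 mm above the origin): the place to grip, across the 19 mm thickness. On the way to the cassette stands a fixed stereotaxic frame: pass in front of it (parts over 0.1 m high begin at x = 0.48 m) or over it (0.39 m high); its right rail, 0.21 to 0.26 m high, ends at x = 0.55, y = -0.32 m.
- tray: Lower half of the stainless sterilising cassette, fixed on a bent-rod stand that slopes it 0.42 rad (24 degrees) towards the robot. Outside 168 (own x) x 116 (y) x 24 mm (z), walls 2.5 mm. Origin: centre of its underside. Own x points up the slope to the hinge, y left, z square out of the open tray. Two ear bars are clipped in fast at y = -47 and -31 mm, below z = 20 mm; floor at z = 2.5 mm.
- rest_wide (a point): Wide rubber V rest for the butt of the handle, at tray x = -52, y = +12 mm, 12 mm thick along x; V sides at 45 degrees, mouth 26 mm wide at z = 24 mm. The point is where the seated driver's axis passes (z = 24 mm).
- rest_narrow (a point): Narrow rubber V rest for the shaft, at tray x = +50, y = +12 mm, 10 mm thick; mouth 16 mm wide at z = 30 mm. The point is where the seated driver's axis passes (z = 24 mm). Between the two rests the tray is empty from y = -20 to +55 mm.
- driver_seat (a point): Middle of the seated driver's axis: tray x = 0, y = +12, z = 24 mm. The driver lies along the tray's x, handle towards -x (down the slope), so its grip point is 24 mm down the slope from here. 10 mm either way along the rests does no harm; the rubber keeps the driver from sliding.
- lid (a joint): Angle of the lid (upper half, same outline as the tray, 18 mm deep, 250 g), rad: 0 = shut, rims edge to edge; grows as it opens, to 2.05. At 1.99 it stands vertical above the hinge. The stiff hinge (0.25 N m) holds it where it is left. Open, it stands nearly square to the tray: come into the tray square to it. Pull it over from behind near its free edge, then press on its outside.
- lid_hinge (a point): Middle of the hinge line, which runs along the tray's own y, at the tray's upper far edge (tray x = +87 mm, z = 24 mm).
- lid_edge (a point): Middle of the lid's free edge on its outside face: 171 mm from the hinge along the lid, 18 mm off the hinge plane. When shut it is the near edge of the lid's top face, at tray x = -84 mm, z = 42 mm.
- catch (a joint): Angle of the sprung steel catch in the middle of the tray's near wall, rad: 0 = at rest. As the lid closes from about 0.057 to 0.03 rad its lip pushes the catch's rolled nose outwards to about 0.08; this takes 5 to 12 N pressed down near the lid's near edge, more further back. Then the catch springs back to 0 over the lip and holds the lid.
- catch_tab (a point): Tip of the catch's thumb tab, 24 mm wide, in front of the near wall at tray x = -97, z = 48 mm: keep the fingers off it.
- beaker: Small glass beaker, 43 mm wide, 57 mm high; origin at the centre of its underside. Leave alone.
- cement_bottle: Dropper bottle with a pointed cap, 34 mm wide, 83 mm high; origin at the centre of its underside. Leave alone.
- bench_timer: Bench timer, 62 x 64 x 18 mm; origin at the centre of its underside. Leave alone.
- gauze_pack: Pack of gauze, 54 x 54 x 15 mm; origin at the centre of its underside. Leave alone.
Not all that is in view belongs to the job. What is shaped like the driver but black is not meant.

How it is judged:
On the way, in this order (a step that is already met when the one before it is completed fails the run):
1. the driver, still held by the fingers, is lowered into the V rests of the open cassette, along them, handle at the low end (not dropped in) (value of joint lid above 1 rad and x of driver_handle in the frame of tray between -0.04 and -0.008 m and y of driver_handle in the frame of tray between 0.004 and 0.02 m and z of driver_handle in the frame of tray between 0.02 and 0.032 m and angle between the y axis of driver and the x axis of tray, either way round below 0.128 rad and contact force between the fingers and driver above 0.5 N), for 0.05 s.
2. the driver lies released in both V rests of the open cassette, handle at the low end (value of joint lid above 1 rad and x of driver_handle in the frame of tray between -0.04 and -0.008 m and y of driver_handle in the frame of tray between 0.007 and 0.017 m and z of driver_handle in the frame of tray between 0.02 and 0.029 m and angle between the y axis of driver and the x axis of tray, either way round below 0.08 rad and contact force between the fingers and driver below 0.05 N), for 0.2 s.
3. the lid is shut edge to edge and the catch has snapped over it (value of joint lid below 0.012 rad and value of joint catch below 0.03 rad), for 0.2 s.
At the end, for the whole second after the job is handed in: Lid within 0.012 rad of shut (rims meeting, under 2 mm open at the near edge), catch back within 0.03 rad of rest over the lid's lip; the driver at rest inside in both V rests, handle at the low end, within 16 mm of its seat along the rests, 5 mm across and up, 0.08 rad in direction (all of step 3 and x of driver_handle in the frame of tray between -0.04 and -0.008 m and y of driver_handle in the frame of tray between 0.007 and 0.017 m and z of driver_handle in the frame of tray between 0.02 and 0.029 m and angle between the y axis of driver and the x axis of tray, either way round below 0.08 rad and linear speed of driver below 0.02 m/s); the robot touches nothing.
It fails at once if a bystander was pushed more than 20 mm (distance of any of beaker, cement_bottle, bench_timer, gauze_pack from where it was at the start of the episode above 0.02 m).
It also fails if it takes over 64 s, if anything falls off the work surface, if the arm or the gripper's body presses on something with over 40 N, if the wrist force passes 120 N, or if a joint passes its speed limit or range.

### The arm

A 7-joint arm with a two-finger parallel gripper is mounted at the origin on a cart in front of the work surface, level with it; the furniture and walls round the work are solid. World frame = base frame: x ahead of the robot, y to its left, z up, the work surface at z = 0. Lengths are in m, angles in rad, forces in N, time in s.
With the tool pointing down it reaches from about 0.425 to 0.95 m from the base axis. Payload 16.7 kg.
Tool frame: the origin (TCP) lies midway between the tips of the shut fingers; the grasp point (between the pads) lies 19 mm behind it (env.pinch_z is the distance from the TCP to the grasp point, in m); z points along the fingers, y is the line along which they close (so a half turn about z gives the same grasp; the last joint's range is limited). The gripper opens to 94 mm and grips with 3 to 60 N. Pads are 16 mm wide; open, the fingers measure 119 mm over their backs; the gripper's body (75 mm by 177 mm) begins 78 mm behind the grasp point.
Start: joints at [0.981, 0.426, 0.074, 1.606, -0.034, 1.111, -0.067], TCP at [0.288, -0.61, 0.205] pointing down, gripper open.
Joint ranges: [-2.85, 2.85], [-0.5, 2.14], [-1.23, 1.37], [0.21, 2.46], [-1.02, 4.16], [0.16, 2.05], [-2.73, 2.73]. Speed limits (rad/s): [1.89, 1.89, 2.39, 2.39, 3.01, 3.01, 3.01].

### API

Orientations are given as a unit quaternion [w, x, y, z].
In Python, from bench import env, vision gives the robot as it stands.
- The arm moves only by the tool servo_tool, never from a script. Its arguments are lists of equal length, an entry for each row: "slide": the shift along the tool's x, y, z each as a share of 4 cm, from -1 to 1, a list of three; "delta_rot": the turn, a rotation vector about the tool's x, y, z each as a share of 60 degrees, from -1 to 1, a list of three; "grip": the opening, from 0 (shut) to 1 (fully open). In form: {"slide": [[dx, dy, dz], ...], "delta_rot": [[wx, wy, wz], ...], "grip": [grip, ...]}. A call has 1 to 5 rows; each row shifts and turns the commanded pose from where the row before left it, along the tool's axes as they then stand; what a row does not reach is not made up. A row lasts 1/8 s, in which the tool goes at most 62.5 mm and 10.7 degrees, less where a joint would pass 70% of its speed; a pose out of reach is approached as far as the arm can. A call with a number of a shift or a turn outside -1 to 1 is refused whole. A call with a gripper value outside its range is refused whole. The fingers move at their own pace and stop on an object; the grip force is fixed at half the most. Time passes only in rows, so rows that do not move let the fingers close. It gives the time, the measured TCP pose, the force, the opening and the grip force at its end, in the units of the state.
- env.read_state(): the state, without advancing time (a new reading comes with each control period).
- vision.grab_frame(name): name is "scene" or "top" or "wrist"; returns a dict with "frame" (384x512x3 uint8, red, green, blue), "depth" (384x512 float32, m along the optical axis (not along the pixel's ray), 0 where there is no reading), "fx", "fy", "cx", "cy" (pixels), "R" (3x3) and "t" (3): a world point X has camera coordinates R X + t. Camera axes: x right, y down, z forward; pixel columns grow to the right and rows downward; lengths in m; the calibration is good to about 2 mm. A picture is of the moment at which its call begins.
- env.sign_off(): hands the job in; it is judged then, once.
Trained networks look in a picture, given as the dict that the camera call returned (one of the last four; its "shot" number tells which), for a name from the list of things; names that differ only in an ending like _2 or _b are one class to them, and where a whole thing is asked for, a point or a joint stands for the part that bears it (a point fixed in the world has none). Each returns a list of dicts, best first, with "p" (0 to 1); they miss things now and then, are a little off and sometimes report something else, mostly with a low value. They report only what shows in the picture. A call takes as long as a camera call. They do not tell look-alikes from the thing itself.
- vision.trace(picture, target): "pixels" (384x512 bool, what is visible of it).
- vision.place_of(picture, target): "location" ([x, y, z] in m, in world coordinates, good to about 4 mm: a listed point, or the origin of a listed thing).
The state is a dict: "time_s": time; "joints": joint angles; "qd": joint speeds; "joint_efforts": joint torques, N m; "tcp_pos": TCP position; "tcp_rot": TCP orientation; "wrist_force": force on the tool from outside, world axes, zero at the start; "wrist_torque": the same for the moment, N m; "opening": finger opening in m; "gripper_force": force on a finger pad.
Only numpy, scipy, OpenCV 4.12 (cv2) and the standard library are available. Lean on these libraries where they do the work, as an engineer would, in place of code of your own. Each camera call takes 0.05 s, during which the arm holds its last target. There are 200 camera calls.

## Working session

There is one attempt and no reset: what is moved stays moved. The work goes in short steps, Python scripts to look and compute and a tool call to move; the robot and the scene stay as the last step left them, time stands still between calls to the robot, and variables do not carry over. Pictures are saved under pics/ and viewed, at most 10 in all, crops included, and the job is handed in when it is done.

Besides the shell and the picture viewer there is one more tool, called after "Call:" in YAML: its name, and indented under it one key for each argument. servo_tool: Moves the arm, as the interface text tells. Its arguments: {"type":"object","properties":{"slide":{"type":"array"},"delta_rot":{"type":"array"},"grip":{"type":"array"}},"required":["slide","delta_rot","grip"]}

```bash
mkdir -p pics; ls; cat > h.py <<'E'
import numpy as np, cv2
from bench import env, vision
from scipy.spatial.transform import Rotation as Ro
def save(f,n,crop=None,s=1):
    im=f["frame"][:,:,::-1].copy()
    if crop: im=im[crop[1]:crop[3],crop[0]:crop[2]]
    cv2.imwrite("pics/"+n,cv2.resize(im,None,fx=s,fy=s,interpolation=cv2.INTER_CUBIC))
def proj(f,X):
    c=f["R"]@np.array(X)+f["t"]; return (f["fx"]*c[0]/c[2]+f["cx"],f["fy"]*c[1]/c[2]+f["cy"])
def cloud(f,m):
    v,u=np.nonzero(m&(f["depth"]>0)); z=f["depth"][v,u]
    c=np.c_[(u-f["cx"])*z/f["fx"],(v-f["cy"])*z/f["fy"],z]
    return (c-f["t"])@f["R"]
E
python3 - <<'E'
from h import *
np.set_printoptions(precision=4,suppress=True)
fs={n:vision.grab_frame(n) for n in("scene","top")}
cv2.imwrite("pics/a.png",np.vstack([fs["scene"]["frame"],fs["top"]["frame"]])[:,:,::-1][:, :])
for n,f in fs.items():
    cv2.imwrite(f"pics/{n}.png",cv2.resize(f["frame"][:,:,::-1],(800,600)))
    print(n,"cam",-f["R"].T@f["t"])
    for k in["driver","driver_handle","tray","rest_wide","rest_narrow","driver_seat","lid_hinge","lid_edge","catch_tab","beaker","cement_bottle","bench_timer","gauze_pack"]:
        for r in vision.place_of(f,k)[:2]:
            print(k,round(r["p"],2),np.array(r["location"]),np.round(proj(f,r["location"])))
s=env.read_state();print(s["tcp_pos"],s["tcp_rot"],s["opening"],env.pinch_z)
E
```

```text
pics
scene cam [-0.4909  0.9117  1.1064]
driver 0.71 [ 0.5577  0.5052 -0.0021] [135. 270.]
driver 0.48 [0.4211 0.2181 0.0022] [233. 249.]
driver_handle 0.61 [0.54   0.4864 0.0097] [143. 267.]
driver_handle 0.6 [ 0.5054 -0.4432  0.1027] [347. 144.]
tray 0.83 [ 0.4695 -0.4252  0.0627] [350. 157.]
tray 0.64 [ 0.4732 -0.4153  0.0809] [348. 154.]
rest_wide 0.63 [ 0.4324 -0.3835  0.0652] [351. 165.]
driver_seat 0.58 [ 0.4733 -0.4156  0.0836] [348. 153.]
driver_seat 0.16 [ 0.6465 -0.1897 -0.0042] [276. 174.]
lid_hinge 0.63 [ 0.5286 -0.4685  0.1158] [347. 137.]
lid_edge 0.6 [ 0.5277 -0.4714  0.2908] [353.  97.]
catch_tab 0.61 [ 0.3865 -0.3599  0.0687] [356. 171.]
catch_tab 0.4 [ 0.6194 -0.262   0.0043] [294. 169.]
beaker 0.57 [0.4396 0.4035 0.0005] [183. 274.]
cement_bottle 0.39 [ 0.6451 -0.1902 -0.001 ] [277. 174.]
bench_timer 0.63 [ 0.3842 -0.2382  0.0007] [334. 198.]
gauze_pack 0.59 [ 0.62   -0.261   0.0026] [294. 169.]
top cam [ 0.3779 -0.0042  1.6286]
driver 0.67 [ 0.5567  0.5132 -0.003 ] [123. 188.]
driver 0.6 [ 0.5063 -0.4426  0.1033] [399. 193.]
driver_handle 0.53 [0.5457 0.4888 0.01
[... 203 characters left out ...]
04  0.1042] [399. 193.]
driver_seat 0.82 [ 0.4717 -0.4124  0.0834] [389. 204.]
driver_seat 0.52 [ 0.5051 -0.441   0.1064] [399. 193.]
lid_hinge 0.56 [ 0.5255 -0.4732  0.1211] [410. 187.]
lid_edge 0.81 [ 0.524  -0.4709  0.2918] [427. 181.]
lid_edge 0.68 [ 0.385  -0.2409 -0.001 ] [335. 232.]
catch_tab 0.61 [ 0.3867 -0.3625  0.0659] [374. 230.]
beaker 0.43 [ 0.44    0.407  -0.0015] [152. 220.]
cement_bottle 0.55 [ 0.3832 -0.3621  0.0641] [374. 231.]
bench_timer 0.84 [ 0.3826 -0.2405 -0.003 ] [335. 232.]
gauze_pack 0.64 [ 0.6177 -0.2632  0.0016] [339. 166.]
gauze_pack 0.62 [ 0.4741 -0.4266  0.0631] [392. 204.]
[ 0.2879 -0.6105  0.2055] [-0.      0.9758  0.2186  0.    ] 0.09389649273959373 0.0188
```

View pics/scene.png

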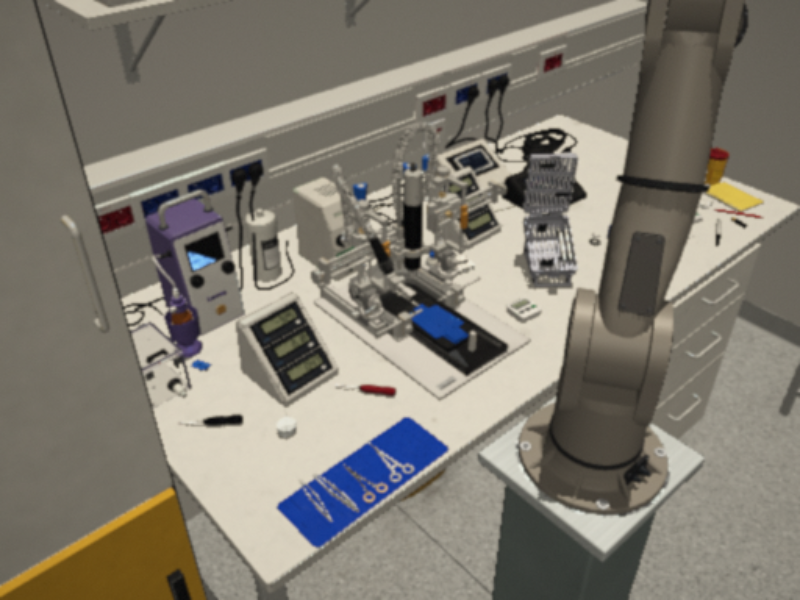

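View pics/top.png

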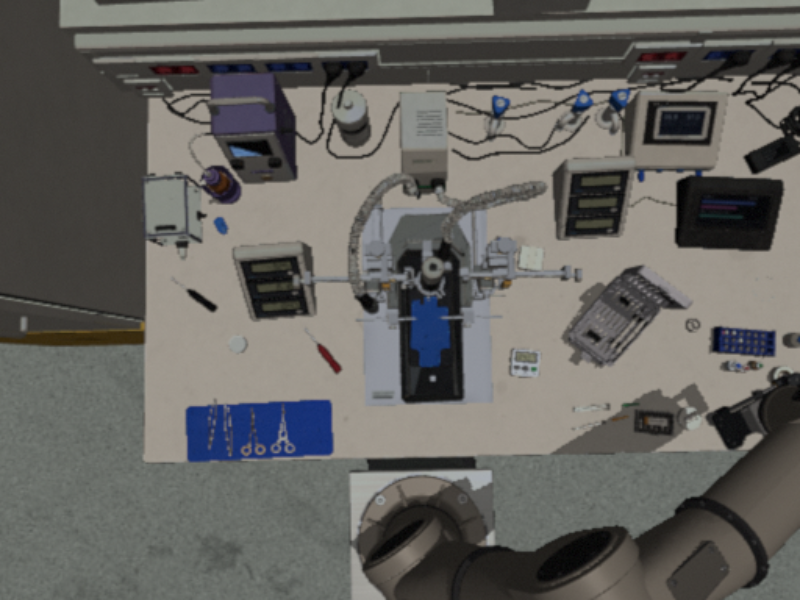

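The scene shows two candidates: a red-handled driver (scene 800-px ≈ (372,390), top ≈ (325,352)) and a black-handled one (scene ≈ (220,420), top ≈ (197,295)). Red fits the description. The cassette is open at top ≈ (620,315), with the timer at (525,362) and the gauze at (530,258). I'll confirm with a crop and fit the poses.

```bash
cat >> h.py <<'E'
P={"tray":(0,0,0),"rest_wide":(-.052,.012,.024),"rest_narrow":(.05,.012,.024),"driver_seat":(0,.012,.024),"lid_hinge":(.087,0,.024),"catch_tab":(-.097,0,.048)}
def fit(obs):
    from scipy.optimize import least_squares
    A=np.array([P[k] for k,_ in obs]);B=np.array([o for _,o in obs])
    f=lambda p:((Ro.from_euler("ZY",[p[0],-.42]).apply(A)+p[1:]-B)/.004).ravel()
    s=least_squares(f,[-.68,.47,-.42,.06],loss="soft_l1"); return s.x,f(s.x).reshape(-1,3)*.004
def red(f):
    h=cv2.cvtColor(f["frame"],cv2.COLOR_RGB2HSV)
    return ((h[...,0]<8)|(h[...,0]>172))&(h[...,1]>130)&(h[...,2]>60)
E
python3 - <<'E'
from h import *
np.set_printoptions(precision=4,suppress=True)
obs=[]
for n in("scene","top"):
    f=vision.grab_frame(n)
    if n=="top": save(f,"c.png",(90,160,260,260),4.5)
    for k in P:
        for r in vision.place_of(f,k)[:1]:
            if r["p"]>.5 and np.linalg.norm(np.array(r["location"])[:2]-[.47,-.42])<.13: obs.append((k,np.array(r["location"])))
    m=red(f); n_,lab,st,ce=cv2.connectedComponentsWithStats(m.astype(np.uint8))
    for i in range(1,n_):
        c=cloud(f,lab==i)
        if st[i,4]>15 and len(c)>5 and np.linalg.norm(np.median(c,0)[:2]-[.42,.22])<.1:
            w=np.linalg.svd(c[:,:2]-c[:,:2].mean(0))[2][0]; e=(c[:,:2]-c[:,:2].mean(0))@w
            print(n,st[i],c.mean(0),c[:,2].max(),w,e.min(),e.max(),c[:,:2].mean(0)+w*(e.min()+e.max())/2)
    for r in vision.trace(f,"driver")[:3]:
        c=cloud(f,r["pixels"]);cc=c[:,:2]-np.median(c[:,:2],0);w=np.linalg.svd(cc)[2][0];e=cc@w
        print("trace",r["p"],np.median(c,0),w,e.min(),e.max(), np.median(c[:,:2],0)+w*e.min(),np.median(c[:,:2],0)+w*e.max())
x,r=fit(obs);print(x);print([k for k,_ in obs]);print(r)
E
```

```text
scene [231 247  22   6  83] [0.3953 0.2021 0.0116] 0.018185151853450123 [-0.7907 -0.6123] -0.037279376723414075 0.033297544926500965 [0.3969 0.2034]
trace 0.44 [0.5343 0.4881 0.0113] [0.6121 0.7908] -0.03611734481275958 0.04145829554205837 [0.5122 0.4596] [0.5597 0.5209]
top [204 221  14  17  67] [0.4032 0.1982 0.017 ] 0.025072311368357053 [-0.7913 -0.6114] -0.036485330149382225 0.034335361772435125 [0.404  0.1988]
trace 0.45 [0.5387 0.4817 0.0152] [-0.5961 -0.8029] -0.08621037396465016 0.03305658956522686 [0.59   0.5509] [0.519  0.4551]
[-0.6562  0.4716 -0.4289  0.0631]
['tray', 'rest_wide', 'rest_narrow', 'driver_seat', 'lid_hinge', 'rest_wide', 'rest_narrow', 'driver_seat', 'lid_hinge', 'catch_tab']
[[ 0.0019 -0.0034  0.0011]
 [ 0.0014  0.0006 -0.0003]
 [-0.0022 -0.0001  0.0027]
 [-0.0005  0.0002  0.0027]
 [-0.0028  0.0006  0.0001]
 [-0.0057 -0.001  -0.0044]
 [-0.0005  0.0011  0.0002]
 [ 0.0012 -0.0022 -0.0019]
 [ 0.0032  0.002  -0.0022]
 [ 0.0021  0.0015  0.0011]]
```

View pics/c.png

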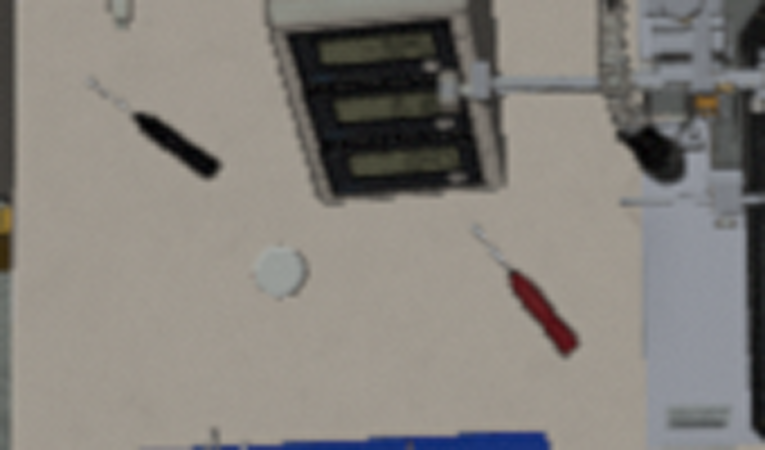

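The crop confirms the red handle (crop ≈ (545,312)), with its shaft pointing up-left to (475,230). The black one at (170,145) is the decoy. I'll write a small planner and start moving.

```bash
cat >> h.py <<'E'
def down(az,pitch=0):  # tool x along azimuth az (deg), z down, tipped by pitch so that x points up
    R=Ro.from_euler("Z",az,degrees=True)*Ro.from_euler("X",np.pi)
    return Ro.from_euler("Z",az,degrees=True)*Ro.from_euler("Y",-pitch)*Ro.from_euler("X",np.pi)
def q2R(q): return Ro.from_quat(np.roll(q,-1))
def plan(wps,step=.038,ang=10,start=None,polar=True):
    """wps: list of (pos,Ro); prints rows in tool units"""
    s=env.read_state(); p,R=(np.array(s["tcp_pos"]),q2R(s["tcp_rot"])) if start is None else start
    cp,cR=p.copy(),R; out=[]
    for P2,R2 in wps:
        P2=np.array(P2,float); rv=(R.inv()*R2).as_rotvec()
        c=lambda v:np.array([np.hypot(v[0],v[1]),np.arctan2(v[1],v[0]),v[2]])
        a,b=c(p),c(P2)
        L=np.linalg.norm([b[0]-a[0],(b[1]-a[1])*max(a[0],b[0]),b[2]-a[2]]) if polar else np.linalg.norm(P2-p)
        n=max(1,int(np.ceil(max(L/step,np.degrees(np.linalg.norm(rv))/ang))))
        for i in range(1,n+1):
            t=i/n
            if polar: w=a+(b-a)*t; tp=np.array([w[0]*np.cos(w[1]),w[0]*np.sin(w[1]),w[2]])
            else: tp=p+(P2-p)*t
            tR=R*Ro.from_rotvec(rv*t)
            sl=np.round(cR.inv().apply(tp-cp)/.04,2); ro=np.round((cR.inv()*tR).as_rotvec()/np.radians(60),3)
            cp=cp+cR.apply(sl*.04); cR=cR*Ro.from_rotvec(ro*np.radians(60)); out.append((sl,ro))
        p,R=P2,R2
    for k in range(0,len(out),5):
        o=out[k:k+5]; print('"slide":',[list(map(float,a)) for a,_ in o],'"delta_rot":',[list(map(float,b)) for _,b in o])
E
python3 - <<'E'
from h import *
a=np.radians(-64.7)
plan([((.5*np.cos(a),.5*np.sin(a),.42),down(25.25)),((.402,.203,.40),down(37.7)),((.402,.203,.20),down(37.7))])
E
```

```text
"slide": [[0.0, -0.55, -0.67], [0.0, -0.54, -0.67], [0.0, -0.55, -0.67], [0.01, -0.55, -0.67], [-0.0, -0.54, -0.67]] "delta_rot": [[-0.0, -0.0, 0.0], [-0.0, -0.0, 0.0], [-0.0, -0.0, 0.0], [-0.0, -0.0, 0.0], [-0.0, -0.0, 0.0]]
"slide": [[-0.0, -0.55, -0.67], [-0.0, -0.55, -0.67], [0.0, -0.54, -0.67], [0.9, -0.09, 0.02], [0.89, -0.15, 0.02]] "delta_rot": [[-0.0, -0.0, 0.0], [-0.0, -0.0, 0.0], [-0.0, -0.0, 0.0], [-0.0, -0.0, -0.009], [-0.0, -0.0, -0.01]]
"slide": [[0.88, -0.2, 0.03], [0.86, -0.26, 0.02], [0.83, -0.3, 0.02], [0.81, -0.36, 0.02], [0.79, -0.4, 0.03]] "delta_rot": [[-0.0, -0.0, -0.009], [-0.0, -0.0, -0.01], [-0.0, -0.0, -0.009], [-0.0, -0.0, -0.01], [-0.0, -0.0, -0.009]]
"slide": [[0.75, -0.46, 0.02], [0.72, -0.49, 0.02], [0.68, -0.54, 0.02], [0.65, -0.58, 0.03], [0.61, -0.61, 0.02]] "delta_rot": [[-0.0, -0.0, -0.009], [-0.0, -0.0, -0.01], [-0.0, -0.0, -0.009], [-0.0, -0.0, -0.01], [-0.0, -0.0, -0.009]]
"slide": [[0.56, -0.65, 0.02], [0.52, -0.68, 0.03], [0.47, -0.7, 0.02], [0.42, -0.73, 0.02], [0.38, -0.76, 0.02]] "delta_rot": [[-0.0, -0.0, -0.01], [-0.0, -0.0, -0.009], [-0.0, -0.0, -0.009], [-0.0, -0.0, -0.01], [-0.0, -0.0, -0.009]]
"slide": [[0.33, -0.77, 0.03], [0.27, -0.78, 0.02], [0.23, -0.8, 0.02], [0.17, -0.81, 0.02], [0.12, -0.81, 0.03]] "delta_rot": [[-0.0, -0.0, -0.01], [-0.0, -0.0, -0.009], [-0.0, -0.0, -0.01], [-0.0, -0.0, -0.009], [-0.0, -0.0, -0.009]]
"slide": [[0.0, -0.0, 0.83], [-0.0, -0.0, 0.83], [-0.0, -0.0, 0.84], [-0.0, -0.0, 0.83], [-0.0, -0.0, 0.83]] "delta_rot": [[-0.0, -0.0, -0.0], [-0.0, -0.0, -0.0], [-0.0, -0.0, -0.0], [-0.0, -0.0, -0.0], [-0.0, -0.0, -0.0]]
"slide": [[-0.0, -0.0, 0.84]] "delta_rot": [[-0.0, -0.0, -0.0]]
```

Call:
servo_tool:
  slide:
    - [0, -0.55, -0.67]
    - [0, -0.55, -0.67]
    - [0, -0.55, -0.67]
    - [0, -0.55, -0.67]
    - [0, -0.54, -0.67]
  delta_rot:
    - [0, 0, 0]
    - [0, 0, 0]
    - [0, 0, 0]
    - [0, 0, 0]
    - [0, 0, 0]
  grip: [1, 1, 1, 1, 1]

```text
time_s: 2.82
tcp_pos: [0.2408, -0.5106, 0.3405]
tcp_rot: [0.0, 0.976, 0.219, 0.0]
wrist_force: [-0.2, 0.4, 0.2]
opening: 0.0942
gripper_force: 0.0
```

Call:
servo_tool:
  slide:
    - [0, -0.55, -0.67]
    - [0, -0.55, -0.67]
    - [0, -0.54, -0.67]
    - [0.9, -0.09, 0.02]
    - [0.89, -0.15, 0.02]
  delta_rot:
    - [0, 0, 0]
    - [0, 0, 0]
    - [0, 0, 0]
    - [0, 0, -0.01]
    - [0, 0, -0.01]
  grip: [1, 1, 1, 1, 1]

```text
time_s: 3.45
tcp_pos: [0.2742, -0.4119, 0.4188]
tcp_rot: [0.001, 0.974, 0.229, 0.0]
wrist_force: [0.3, -0.1, -0.4]
opening: 0.0941
gripper_force: 0.0
```

Call:
servo_tool:
  slide:
    - [0.88, -0.2, 0.02]
    - [0.86, -0.26, 0.02]
    - [0.83, -0.3, 0.02]
    - [0.81, -0.36, 0.02]
    - [0.79, -0.4, 0.02]
  delta_rot:
    - [0, 0, -0.01]
    - [0, 0, -0.01]
    - [0, 0, -0.01]
    - [0, 0, -0.01]
    - [0, 0, -0.01]
  grip: [1, 1, 1, 1, 1]

```text
time_s: 4.08
tcp_pos: [0.3936, -0.2804, 0.4143]
tcp_rot: [0.0, 0.967, 0.254, 0.0]
wrist_force: [0.5, 0.0, -0.2]
opening: 0.0937
gripper_force: 0.0
```

Call:
servo_tool:
  slide:
    - [0.75, -0.46, 0.02]
    - [0.72, -0.49, 0.02]
    - [0.68, -0.54, 0.02]
    - [0.65, -0.58, 0.02]
    - [0.61, -0.61, 0.02]
  delta_rot:
    - [0, 0, -0.01]
    - [0, 0, -0.01]
    - [0, 0, -0.01]
    - [0, 0, -0.01]
    - [0, 0, -0.01]
  grip: [1, 1, 1, 1, 1]

```text
time_s: 4.7
tcp_pos: [0.4559, -0.1187, 0.4104]
tcp_rot: [0.0, 0.96, 0.28, 0.0]
wrist_force: [0.1, -0.2, 0.3]
opening: 0.0935
gripper_force: 0.0
```

Call:
servo_tool:
  slide:
    - [0.56, -0.65, 0.02]
    - [0.52, -0.68, 0.02]
    - [0.47, -0.7, 0.02]
    - [0.42, -0.73, 0.02]
    - [0.38, -0.76, 0.02]
  delta_rot:
    - [0, 0, -0.01]
    - [0, 0, -0.01]
    - [0, 0, -0.01]
    - [0, 0, -0.01]
    - [0, 0, -0.01]
  grip: [1, 1, 1, 1, 1]

```text
time_s: 5.32
tcp_pos: [0.4557, 0.0503, 0.4064]
tcp_rot: [0.0, 0.952, 0.305, 0.0]
wrist_force: [0.7, 0.7, 0.5]
opening: 0.0941
gripper_force: 0.0
```

Call:
servo_tool:
  slide:
    - [0.33, -0.77, 0.02]
    - [0.27, -0.78, 0.02]
    - [0.23, -0.8, 0.02]
    - [0.17, -0.81, 0.02]
    - [0.12, -0.81, 0.02]
  delta_rot:
    - [0, 0, -0.01]
    - [0, 0, -0.01]
    - [0, 0, -0.01]
    - [0, 0, -0.01]
    - [0, 0, -0.01]
  grip: [1, 1, 1, 1, 1]

```text
time_s: 5.95
tcp_pos: [0.3965, 0.2041, 0.4024]
tcp_rot: [0.0, 0.944, 0.329, 0.0]
wrist_force: [0.6, 0.5, 0.1]
opening: 0.0938
gripper_force: 0.0
```

Call:
servo_tool:
  slide:
    - [0, 0, 0.83]
    - [0, 0, 0.83]
    - [0, 0, 0.83]
    - [0, 0, 0.83]
    - [0, 0, 0.83]
  delta_rot:
    - [0, 0, 0]
    - [0, 0, 0]
    - [0, 0, 0]
    - [0, 0, 0]
    - [0, 0, 0]
  grip: [1, 1, 1, 1, 1]

```text
time_s: 6.58
tcp_pos: [0.3971, 0.2031, 0.2355]
tcp_rot: [0.0, 0.944, 0.329, 0.0]
wrist_force: [1.1, -0.6, -0.3]
opening: 0.0939
gripper_force: 0.0
```

```bash
cat > drv.py <<'E'
from h import *
np.set_printoptions(precision=4,suppress=True)
f=vision.grab_frame("wrist");save(f,"w1.png",s=1.5)
m=red(f);n_,lab,st,ce=cv2.connectedComponentsWithStats(m.astype(np.uint8))
i=1+np.argmax(st[1:,4]);c=cloud(f,lab==i);print(st[i],c.mean(0),"cam",-f["R"].T@f["t"])
c=c[c[:,2]>.003]
# project pixels onto plane z=9.5mm as well as depth points
w=np.linalg.svd(c[:,:2]-c[:,:2].mean(0),full_matrices=False)[2][0];w*=np.sign(w[0])
e=(c[:,:2]-c[:,:2].mean(0))@w;v=np.array([-w[1],w[0]]);g=(c[:,:2]-c[:,:2].mean(0))@v
lo,hi=np.percentile(e,[.5,99.5]);a0=c[:,:2].mean(0)
print("az",np.degrees(np.arctan2(w[1],w[0])),"len",lo,hi,"across",np.percentile(g,[1,99]),"ztop",np.percentile(c[:,2],98))
print("grip",a0+w*(lo+41)*0+w*(lo+.041)+v*np.mean(np.percentile(g,[1,99])), "mid-based",a0+w*((lo+hi)/2+.003))
for k in("driver","driver_handle"):
    for r in vision.place_of(f,k)[:2]: print(k,r["p"],np.array(r["location"]))
s=env.read_state();print(s["tcp_pos"],s["tcp_rot"],s["joints"],s["time_s"])
E
python3 drv.py
```

```text
Traceback (most recent call last):
  File "drv.py", line 5, in <module>
    i=1+np.argmax(st[1:,4]);c=cloud(f,lab==i);print(st[i],c.mean(0),"cam",-f["R"].T@f["t"])
        ~~~~~~~~~^^^^^^^^^^
ValueError: attempt to get argmax of an empty sequence
```

View pics/w1.png

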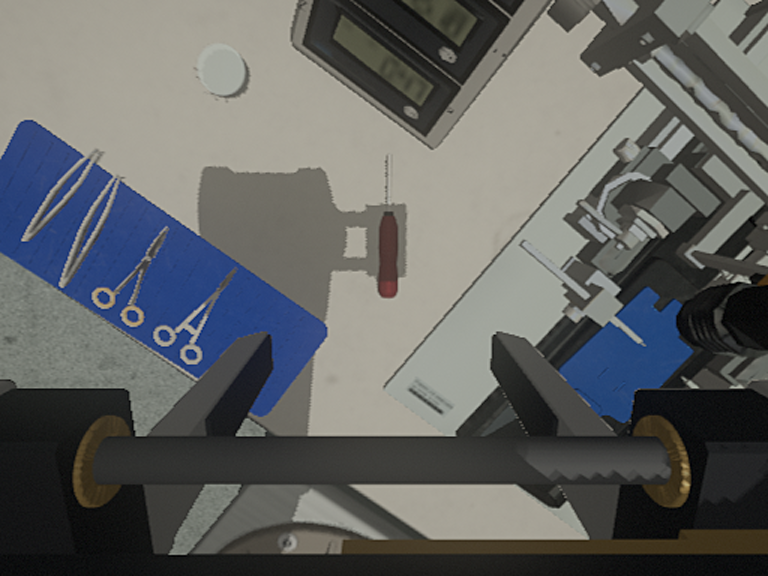

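```bash
python3 - <<'E'
from h import *
f=vision.grab_frame("wrist");print(-f["R"].T@f["t"],f["R"],f["fx"],proj(f,(.402,.203,.01)),proj(f,env.read_state()["tcp_pos"]),np.median(f["depth"]))
E
```

```text
[0.45178292 0.24679059 0.41096844] [[ 0.62144593 -0.78345563 -0.00149345]
 [-0.75848687 -0.60211567  0.24930783]
 [-0.19622085 -0.15379857 -0.96842314]] 296.21823481108834 (np.float64(256.91217217839875), np.float64(169.10876811555644)) (np.float64(254.458363260847), np.float64(234.8620825167552)) 0.37981436
```

The wrist view shows the red driver upright at picture (388,212–297), lying along tool x and nearly centred between the fingers. It is in shadow, so I'll loosen the red threshold.

```bash
sed -i 's/>130)&(h\[...,2\]>60)/>90)\&(h[...,2]>35)/' h.py; sed -i 's/,save(f,"w1.png",s=1.5)//;s/;save(f,"w1.png",s=1.5)//' drv.py; python3 drv.py
```

```text
[253 186  12  11 109] [0.3802 0.183  0.0173] cam [0.452  0.247  0.4131]
az -48.853200963271 len -0.0077219393023624 0.007684041792469589 across [-0.0074  0.0063] ztop 0.019722154214811858
grip [0.4017 0.1575] mid-based [0.3821 0.1807]
driver 0.73 [ 0.4227  0.2188 -0.0025]
driver_handle 0.94 [0.4035 0.1999 0.0042]
[0.3976 0.2035 0.2376] [-0.0001  0.9442  0.3293  0.0006] [ 0.1555  0.0651 -0.7888  2.0164  0.0526  1.0787 -1.5567] 6.825
```

```bash
sed -i 's/^m=red(f);/h=f["frame"].astype(int);m=(h[...,0]>1.7*h[...,1])\&(h[...,0]>25);m[:, :230]=0;m[:,290:]=0;m[215:]=0;/' drv.py; python3 drv.py
```

```text
[253 188  12  10  87] [0.3818 0.1821 0.0178] cam [0.453 0.248 0.417]
az -11.822587483790743 len -0.009202197438391664 0.008500361511805894 across [-0.0073  0.0081] ztop 0.02010075769553268
grip [0.413  0.1759] mid-based [0.3844 0.1815]
driver 0.93 [ 0.4229  0.2158 -0.0011]
driver_handle 0.58 [0.4014 0.2001 0.0077]
[0.3977 0.2034 0.2375] [0.0001 0.9443 0.3292 0.001 ] [ 0.1556  0.0648 -0.7889  2.0168  0.0529  1.0779 -1.557 ] 6.975
```

```bash
python3 - <<'E'
from h import *
np.set_printoptions(precision=4,suppress=True)
f=vision.grab_frame("wrist")
t=vision.trace(f,"driver")[0];m=t["pixels"];v,u=np.nonzero(m);print(t["p"],m.sum(),u.min(),u.max(),v.min(),v.max())
for r in range(v.min(),v.max()+1,6): uu=u[v==r]; print(r,uu.min() if len(uu) else 0,uu.max() if len(uu) else 0,f["frame"][r,int(np.median(uu))] if len(uu) else 0)
def plane(px,z):
    d=f["R"].T@np.array([(px[0]-f["cx"])/f["fx"],(px[1]-f["cy"])/f["fy"],1]);c=-f["R"].T@f["t"];return c+d*(z-c[2])/d[2]
wide=[r for r in range(v.min(),v.max()+1) if (v==r).sum()>=8]
print(wide[0],wide[-1])
top=plane((np.mean(u[v==wide[0]+2]),wide[0]),.0095);bot=plane((np.mean(u[v==wide[-1]-2]),wide[-1]),.0095)
print("handle ends",top,bot,np.linalg.norm(top-bot),"az",np.degrees(np.arctan2(*(top-bot)[[1,0]])),"grip",bot+(top-bot)*41/76)
E
```

```text
Traceback (most recent call last):
IndexError: list index out of range
```

```bash
python3 - <<'E'
from h import *
np.set_printoptions(precision=4,suppress=True)
f=vision.grab_frame("wrist")
h=f["frame"].astype(int);print(h[150,248:270].tolist())
m=(h[...,0]>1.5*h[...,1]);m[:,:235]=0;m[:,285:]=0;m[:125]=0;m[212:]=0
n,l,st,_=cv2.connectedComponentsWithStats(m.astype(np.uint8));i=1+np.argmax(st[1:,4]);m=l==i;print(st[i])
v,u=np.nonzero(m)
def plane(px,z):
    d=f["R"].T@np.array([(px[0]-f["cx"])/f["fx"],(px[1]-f["cy"])/f["fy"],1]);c=-f["R"].T@f["t"];return c+d*(z-c[2])/d[2]
k=np.polyfit(v,u,1)
top,bot=[plane((np.polyval(k,r),r),.0095) for r in(v.min()-.5,v.max()+.5)]
print("handle ends",top,bot,np.linalg.norm(top-bot),"az",np.degrees(np.arctan2(*(top-bot)[[1,0]])),"grip",bot+(top-bot)*41/76)
E
```

```text
[[114, 111, 102], [116, 112, 103], [114, 112, 102], [118, 116, 106], [109, 105, 96], [86, 74, 69], [73, 54, 49], [78, 56, 51], [80, 57, 53], [81, 59, 55], [82, 59, 55], [85, 62, 58], [81, 58, 54], [82, 59, 56], [81, 58, 54], [76, 54, 51], [80, 64, 60], [103, 98, 90], [117, 115, 105], [116, 113, 104], [116, 113, 104], [112, 109, 100]]
[253 187  12  12 122]
handle ends [0.3864 0.187  0.0095] [0.3728 0.1761 0.0095] 0.017457664192087413 az 38.79057003448016 grip [0.3801 0.182  0.0095]
```

```bash
python3 - <<'E'
from h import *
np.set_printoptions(precision=4,suppress=True)
f=vision.grab_frame("wrist")
h=f["frame"].astype(int)
m=(h[...,0]>1.22*h[...,1]);m[:,:235]=0;m[:,285:]=0;m[:125]=0;m[212:]=0
n,l,st,_=cv2.connectedComponentsWithStats(m.astype(np.uint8));i=1+np.argmax(st[1:,4]);m=l==i;print(st[i])
v,u=np.nonzero(m)
def plane(px,z):
    d=f["R"].T@np.array([(px[0]-f["cx"])/f["fx"],(px[1]-f["cy"])/f["fy"],1]);c=-f["R"].T@f["t"];return c+d*(z-c[2])/d[2]
k=np.polyfit(v,u,1)
top,bot=[plane((np.polyval(k,r),r),.0095) for r in(v.min()-.5,v.max()+.5)]
az=np.degrees(np.arctan2(*(top-bot)[[1,0]]));g=bot+(top-bot)*41/76
print("handle ends",top,bot,np.linalg.norm(top-bot),"az",az,"grip",g)
plan([((g[0],g[1],.06),down(az)),((g[0],g[1],.003),down(az))],polar=False)
E
```

```text
[252 144  13  55 625]
handle ends [0.4331 0.224  0.0095] [0.3723 0.1765 0.0095] 0.07717705696615061 az 38.00125450467673 grip [0.4051 0.2021 0.0095]
"slide": [[0.03, 0.03, 0.88], [0.02, 0.03, 0.89], [0.03, 0.02, 0.88], [0.03, 0.03, 0.89], [0.02, 0.03, 0.88]] "delta_rot": [[0.0, -0.0, 0.001], [0.0, -0.0, 0.002], [0.0, -0.0, 0.001], [0.0, -0.001, 0.002], [0.0, 0.0, 0.001]]
"slide": [[0.0, -0.0, 0.71], [0.0, -0.0, 0.71]] "delta_rot": [[0.0, 0.0, 0.0], [0.0, 0.0, 0.0]]
```

Call:
servo_tool:
  slide:
    - [0.03, 0.03, 0.88]
    - [0.02, 0.03, 0.88]
    - [0.03, 0.02, 0.88]
    - [0.02, 0.03, 0.88]
    - [0.02, 0.03, 0.88]
  delta_rot:
    - [0, 0, 0]
    - [0, 0, 0]
    - [0, 0, 0]
    - [0, 0, 0]
    - [0, 0, 0.005]
  grip: [1, 0.8, 0.7, 0.6, 0.6]

```text
time_s: 7.8
tcp_pos: [0.4046, 0.2018, 0.0594]
tcp_rot: [-0.0, 0.945, 0.327, 0.0]
wrist_force: [1.7, 0.3, -1.3]
opening: 0.0581
gripper_force: 0.0
```

Call:
servo_tool:
  slide:
    - [0, 0, 0.7]
    - [0, 0, 0.4]
    - [0, 0, 0.25]
    - [0, 0, 0]
    - [0, 0, 0]
  delta_rot:
    - [0, 0, 0]
    - [0, 0, 0]
    - [0, 0, 0]
    - [0, 0, 0]
    - [0, 0, 0]
  grip: [0.6, 0.6, 0.6, 0.6, 0.6]

```text
time_s: 8.43
tcp_pos: [0.4049, 0.202, 0.007]
tcp_rot: [-0.0, 0.945, 0.327, 0.001]
wrist_force: [0.2, 0.1, 0.1]
opening: 0.0564
gripper_force: 0.0
```

Call:
servo_tool:
  slide:
    - [0, 0, 0.12]
    - [0, 0, 0]
    - [0, 0, 0]
    - [0, 0, 0]
    - [0, 0, 0]
  delta_rot:
    - [0, 0, 0]
    - [0, 0, 0]
    - [0, 0, 0]
    - [0, 0, 0]
    - [0, 0, 0]
  grip: [0.6, 0, 0, 0, 0]

```text
time_s: 9.05
tcp_pos: [0.4044, 0.2018, 0.0016]
tcp_rot: [-0.0, 0.945, 0.327, 0.0]
wrist_force: [0.4, -0.4, 0.2]
opening: 0.0201
gripper_force: 0.0
```

Call:
servo_tool:
  slide:
    - [0, 0, 0]
    - [0, 0, 0]
    - [0, 0, 0]
    - [0, 0, -0.5]
    - [0, 0, -0.8]
  delta_rot:
    - [0, 0, 0]
    - [0, 0, 0]
    - [0, 0, 0]
    - [0, 0, 0]
    - [0, 0, 0]
  grip: [0, 0, 0, 0, 0]

```text
time_s: 9.68
tcp_pos: [0.4035, 0.2016, 0.0534]
tcp_rot: [-0.0, 0.945, 0.327, -0.001]
wrist_force: [0.8, 1.2, -0.4]
opening: 0.0172
gripper_force: 30.0
```

```bash
python3 - <<'E'
from h import *
f=vision.grab_frame("wrist");save(f,"w2.png",s=1.5)
Rt=Ro.from_euler("ZY",[-.6562,-.42]);T=np.array([.4716,-.4289,.0631])
g=T+Rt.apply([-.024,.012,.024]);az=np.degrees(-.6562)
zt=Rt.apply([0,0,1]);tcp=g-zt*.006
print("target tcp",tcp,"hover",tcp+zt*.08,"lid top",T+Rt.apply([.087,0,.024]))
a=np.arctan2(g[1],g[0]);s=env.read_state();print(s["opening"],s["gripper_force"],s["tcp_pos"])
p=np.array(s["tcp_pos"]);H=tcp+zt*.14
r=.47;a2=np.radians(-30)
plan([((p[0],p[1],.36),q2R(s["tcp_rot"])),((r*np.cos(a2),r*np.sin(a2),.38),down(-30)),(H,down(az,.42))])
E
```

```text
target tcp [ 0.45574304 -0.40154414  0.06974935] hover [ 0.42989702 -0.38164183  0.14279647] lid top [ 0.52678681 -0.47139571  0.12048929]
0.017237931959275227 29.99960999004543 [0.40514725 0.20270485 0.05707441]
"slide": [[0.0, 0.0, -0.95], [0.0, 0.0, -0.94], [0.01, 0.0, -0.95], [-0.0, 0.0, -0.95], [0.0, 0.0, -0.94]] "delta_rot": [[0.0, 0.0, 0.0], [0.0, 0.0, 0.0], [0.0, 0.0, 0.0], [0.0, 0.0, 0.0], [0.0, 0.0, 0.0]]
"slide": [[0.0, 0.0, -0.95], [0.0, 0.0, -0.95], [0.01, 0.0, -0.94], [-0.18, 0.85, -0.04], [-0.16, 0.85, -0.04]] "delta_rot": [[0.0, 0.0, 0.0], [0.0, 0.0, 0.0], [0.0, 0.0, 0.0], [-0.0, -0.0, 0.087], [-0.0, -0.0, 0.088]]
"slide": [[-0.15, 0.85, -0.04], [-0.13, 0.86, -0.04], [-0.12, 0.86, -0.04], [-0.11, 0.87, -0.04], [-0.1, 0.87, -0.04]] "delta_rot": [[-0.0, -0.0, 0.087], [-0.0, -0.001, 0.088], [-0.0, 0.0, 0.087], [-0.0, 0.0, 0.088], [-0.001, 0.0, 0.087]]
"slide": [[-0.08, 0.88, -0.03], [-0.07, 0.88, -0.04], [-0.06, 0.88, -0.04], [-0.04, 0.88, -0.04], [-0.03, 0.89, -0.04]] "delta_rot": [[0.0, -0.0, 0.087], [0.0, -0.0, 0.088], [0.0, -0.001, 0.087], [0.0, 0.0, 0.088], [0.0, 0.0, 0.087]]
"slide": [[-0.01, 0.9, -0.04], [0.28, 0.35, 0.66], [0.24, 0.36, 0.66], [0.19, 0.37, 0.69], [0.15, 0.39, 0.69]] "delta_rot": [[0.0, -0.0, 0.088], [-0.004, 0.057, 0.017], [-0.004, 0.057, 0.018], [-0.003, 0.058, 0.018], [-0.004, 0.057, 0.018]]
"slide": [[0.1, 0.39, 0.7], [0.06, 0.41, 0.7], [0.01, 0.42, 0.7]] "delta_rot": [[-0.004, 0.057, 0.018], [-0.004, 0.057, 0.018], [-0.004, 0.057, 0.017]]
```

View pics/w2.png

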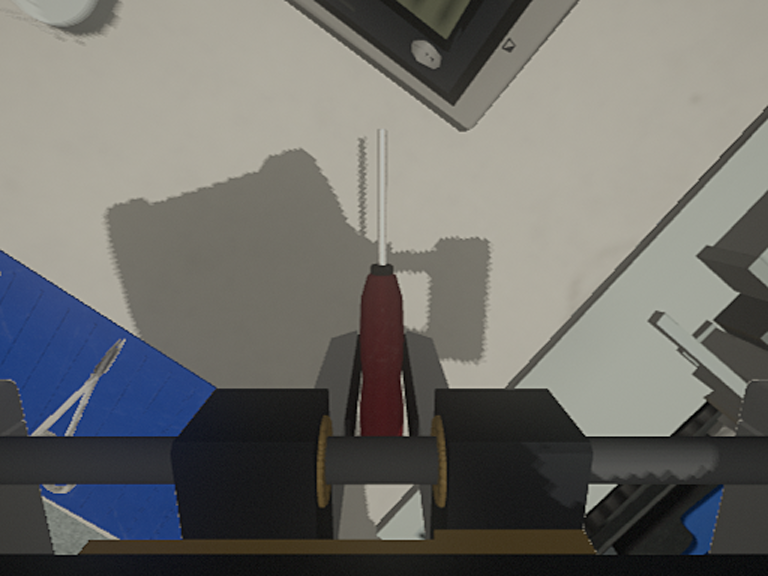

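The driver is held straight along tool x: tip at (382,130), handle start at (382,270), 30 N on the pads. Next I carry it over the frame.

Call:
servo_tool:
  slide:
    - [0, 0, -0.95]
    - [0, 0, -0.95]
    - [0, 0, -0.95]
    - [0, 0, -0.95]
    - [0, 0, -0.95]
  delta_rot:
    - [0, 0, 0]
    - [0, 0, 0]
    - [0, 0, 0]
    - [0, 0, 0]
    - [0, 0, 0]
  grip: [0, 0, 0, 0, 0]

```text
time_s: 10.35
tcp_pos: [0.4042, 0.2016, 0.2446]
tcp_rot: [0.0, 0.945, 0.327, 0.0]
wrist_force: [0.4, -0.2, -0.7]
opening: 0.0173
gripper_force: 30.0
```

Call:
servo_tool:
  slide:
    - [0, 0, -0.95]
    - [0, 0, -0.95]
    - [0, 0, -0.95]
    - [-0.18, 0.85, -0.04]
    - [-0.16, 0.85, -0.04]
  delta_rot:
    - [0, 0, 0]
    - [0, 0, 0]
    - [0, 0, 0]
    - [0, 0, 0.0875]
    - [0, 0, 0.0875]
  grip: [0, 0, 0, 0, 0]

```text
time_s: 10.98
tcp_pos: [0.4332, 0.1373, 0.3607]
tcp_rot: [0.0, 0.971, 0.237, 0.0]
wrist_force: [0.4, -0.8, -0.1]
opening: 0.0174
gripper_force: 30.0
```

Call:
servo_tool:
  slide:
    - [-0.15, 0.85, -0.04]
    - [-0.13, 0.86, -0.04]
    - [-0.12, 0.86, -0.04]
    - [-0.11, 0.87, -0.04]
    - [-0.1, 0.87, -0.04]
  delta_rot:
    - [0, 0, 0.0875]
    - [0, 0, 0.0875]
    - [0, 0, 0.0875]
    - [0, 0, 0.0875]
    - [0, 0, 0.0875]
  grip: [0, 0, 0, 0, 0]

```text
time_s: 11.6
tcp_pos: [0.4602, -0.0339, 0.3687]
tcp_rot: [-0.001, 1.0, 0.01, 0.0]
wrist_force: [2.6, 11.9, -0.5]
opening: 0.0197
gripper_force: 36.0
```

Call:
servo_tool:
  slide:
    - [-0.08, 0.88, -0.03]
    - [-0.07, 0.88, -0.04]
    - [-0.06, 0.88, -0.04]
    - [-0.04, 0.88, -0.04]
    - [-0.03, 0.89, -0.04]
  delta_rot:
    - [0, 0, 0.0875]
    - [0, 0, 0.0875]
    - [0, 0, 0.0875]
    - [0, 0, 0.0875]
    - [0, 0, 0.0875]
  grip: [0, 0, 0, 0, 0]

```text
time_s: 12.22
tcp_pos: [0.4203, -0.2061, 0.3763]
tcp_rot: [-0.0, 0.976, -0.218, -0.0]
wrist_force: [0.3, 0.5, -1.7]
opening: 0.0178
gripper_force: 29.2
```

Call:
servo_tool:
  slide:
    - [-0.01, 0.9, -0.04]
    - [0.28, 0.35, 0.66]
    - [0.24, 0.36, 0.66]
    - [0.19, 0.37, 0.69]
    - [0.15, 0.39, 0.69]
  delta_rot:
    - [0, 0, 0.0875]
    - [-0.004, 0.057, 0.018]
    - [-0.004, 0.057, 0.018]
    - [-0.004, 0.057, 0.018]
    - [-0.004, 0.057, 0.018]
  grip: [0, 0, 0, 0, 0]

```text
time_s: 12.85
tcp_pos: [0.4112, -0.3115, 0.2727]
tcp_rot: [0.039, 0.948, -0.296, 0.114]
wrist_force: [0.5, -1.1, -0.4]
opening: 0.0176
gripper_force: 29.2
```

```bash
cat > tr.py <<'E'
from h import *
np.set_printoptions(precision=4,suppress=True)
import pickle,os
obs=pickle.load(open("obs.pkl","rb")) if os.path.exists("obs.pkl") else []
for n in("wrist","top","scene"):
    f=vision.grab_frame(n)
    if n=="wrist":
        save(f,"w3.png",s=1.5); s=env.read_state();R=q2R(s["tcp_rot"]);p=np.array(s["tcp_pos"])
        print("handle start/tip px expected",[np.round(proj(f,p+R.apply([x,0,-.0075])),1) for x in(.035,.089)])
    for k in P:
        for r in vision.place_of(f,k)[:1]:
            l=np.array(r["location"])
            if r["p"]>.5 and np.linalg.norm(l[:2]-[.47,-.42])<.13: obs.append((k,l)); print(n,k,round(r["p"],2),l)
x,r=fit(obs);print(x,np.abs(r).mean(0));print(s["tcp_pos"],s["time_s"],s["joints"],s["gripper_force"])
pickle.dump(obs,open("obs.pkl","wb"))
E
python3 tr.py
```

```text
handle start/tip px expected [array([257.7, 185.3]), array([258.2,  91.1])]
wrist tray 0.55 [ 0.4705 -0.4309  0.0652]
wrist rest_wide 0.96 [ 0.4296 -0.3817  0.0655]
wrist rest_narrow 0.91 [ 0.5068 -0.4413  0.103 ]
wrist driver_seat 0.65 [ 0.4706 -0.408   0.086 ]
wrist lid_hinge 0.63 [ 0.5268 -0.4755  0.1176]
wrist catch_tab 0.68 [ 0.3871 -0.3595  0.0675]
top tray 0.85 [ 0.4716 -0.4246  0.0618]
top rest_wide 0.68 [ 0.438  -0.384   0.0648]
top rest_narrow 0.65 [ 0.506  -0.4397  0.1056]
top driver_seat 0.69 [ 0.4691 -0.4093  0.0853]
top lid_hinge 0.98 [ 0.5229 -0.4723  0.1214]
scene tray 0.63 [ 0.4706 -0.4283  0.0639]
scene rest_wide 0.66 [ 0.4332 -0.3843  0.0663]
scene rest_narrow 0.6 [ 0.5068 -0.4423  0.1019]
scene driver_seat 0.61 [ 0.4713 -0.4168  0.0807]
scene lid_hinge 0.87 [ 0.5285 -0.4697  0.1201]
[-0.6765  0.471  -0.428   0.063 ] [0.0014 0.002  0.0016]
[ 0.4088 -0.3124  0.2691] 12.9 [ 0.7666 -0.026  -0.2553  2.0455  0.0315  0.8837 -1.6845] 29.158073096335997
```

View pics/w3.png

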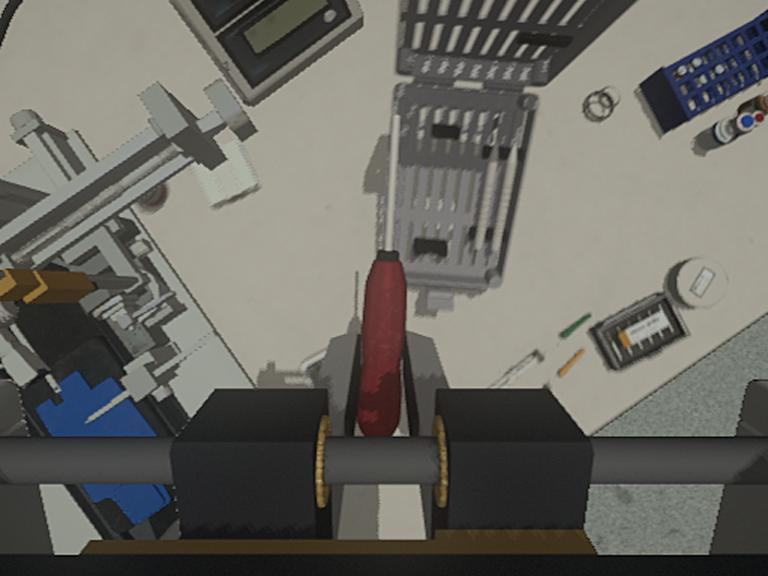

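The driver's tip brushed the top of the frame (12 N), because it pointed forward there. In the wrist view it now sits slightly turned: handle start (388,255), tip ≈ (393,115), against expected (386,278) and (387,137). I'll measure its pose in the hand from depth.

```bash
cat > inhand.py <<'E'
from h import *
np.set_printoptions(precision=4,suppress=True)
f=vision.grab_frame("wrist");s=env.read_state();R=q2R(s["tcp_rot"]);p=np.array(s["tcp_pos"])
h=f["frame"].astype(int);m=(h[...,0]>1.25*h[...,1])&(f["depth"]<.3);m[:,:220]=0;m[:,300:]=0;m[292:]=0
n,l,st,_=cv2.connectedComponentsWithStats(m.astype(np.uint8));i=1+np.argmax(st[1:,4]);print(st[i])
c=R.inv().apply(cloud(f,l==i)-p)
for lo in np.arange(-.02,.06,.01):
    b=c[(c[:,0]>lo)&(c[:,0]<lo+.01)]
    if len(b)>8: print("handle x",round(lo+.005,3),"y",b[:,1].min(),b[:,1].max(),np.median(b[:,1]),"z near cam",np.percentile(b[:,2],5))
print("x range",np.percentile(c[:,0],[1,99]))
# shaft: near-depth pixels above the handle
d=f["depth"];y0=st[i][1];u0=int(st[i][0]+st[i][2]/2)
sub=np.zeros_like(m);sub[40:y0+4,u0-25:u0+25]=1
sub&=(d>0)&(d<.30)
a=R.inv().apply(cloud(f,sub)-p)
for lo in np.arange(.03,.13,.01):
    b=a[(a[:,0]>lo)&(a[:,0]<lo+.01)]
    if len(b)>2: print("shaft x",round(lo+.005,3),"y",np.median(b[:,1]),"z",np.median(b[:,2]),len(b))
E
python3 inhand.py
```

```text
[ 237  173   34  118 3140]
handle x -0.015 y -0.009614560957271203 0.008017285428680868 -0.0007477105743944178 z near cam -0.016498298246717467
handle x -0.005 y -0.008692331196020742 0.007343593235894976 -0.0007424202717119488 z near cam -0.020889501059451566
handle x 0.005 y -0.008129085078199533 0.00899547058961748 0.0004676226705622412 z near cam -0.01524396158531645
handle x 0.015 y -0.008250583353551555 0.009560145865927206 0.00046855970495511155 z near cam -0.015381037146675665
handle x 0.025 y -0.00682205867897935 0.009461193383798399 0.001050273554522054 z near cam -0.014628960656875219
handle x 0.035 y -0.006194235770703636 0.009404860487920877 0.0016270064981445576 z near cam -0.013566151314827413
handle x 0.045 y -0.0030719690010412373 0.006951292478280328 0.001633787475047492 z near cam -0.010572566035444445
x range [-0.0313  0.0401]
shaft x 0.035 y 0.00279079787680831 z -0.009118895007338932 31
shaft x 0.045 y 0.002804361719855212 z -0.007730227280185991 185
shaft x 0.055 y 0.003387137542053412 z -0.005958564847586772 105
shaft x 0.065 y 0.003912255609617254 z -0.005593899650783313 106
shaft x 0.075 y 0.004442923262451112 z -0.005261882256364714 107
shaft x 0.085 y 0.004943921626500744 z -0.004981776445179106 114
shaft x 0.095 y 0.005443447955410231 z -0.00454807688252902 52
```

```bash
cat >> h.py <<'E'
YAW,TP=-.672,np.array([.471,-.4283,.063])
RT=Ro.from_euler("ZY",[YAW,-.42])
def tooltray(A=(0,0,0)): return RT*Ro.from_euler("X",np.pi)*Ro.from_rotvec(A)
E
python3 - <<'E'
from h import *
R=tooltray((0,.034,-.051))
t=lambda h:TP+RT.apply([-.024,.012,.024+h])-R.apply([.0085,.001,-.006])
print(t(0),t(.05))
plan([(t(.05),R),(t(.012),R)],polar=False)
E
```

```text
[ 0.45007071 -0.39558729  0.0659909 ] [ 0.43411549 -0.38289468  0.11164535]
"slide": [[0.1, 0.23, 0.86], [0.06, 0.23, 0.86], [0.02, 0.23, 0.87], [-0.01, 0.22, 0.86], [-0.05, 0.21, 0.87]] "delta_rot": [[-0.004, 0.041, 0.003], [-0.004, 0.041, 0.004], [-0.004, 0.041, 0.003], [-0.004, 0.041, 0.003], [-0.004, 0.04, 0.004]]
"slide": [[-0.01, 0.0, 0.47], [-0.02, 0.0, 0.48]] "delta_rot": [[-0.0, 0.0, -0.0], [-0.0, 0.0, -0.0]]
```

Call:
servo_tool:
  slide:
    - [0.1, 0.23, 0.86]
    - [0.06, 0.23, 0.86]
    - [0.02, 0.23, 0.86]
    - [-0.01, 0.22, 0.86]
    - [-0.05, 0.22, 0.86]
  delta_rot:
    - [-0.004, 0.041, 0.003]
    - [-0.004, 0.041, 0.003]
    - [-0.004, 0.041, 0.003]
    - [-0.004, 0.041, 0.004]
    - [-0.004, 0.041, 0.004]
  grip: [0, 0, 0, 0, 0]

```text
time_s: 14.58
tcp_pos: [0.4338, -0.3834, 0.1116]
tcp_rot: [0.079, 0.927, -0.298, 0.212]
wrist_force: [1.2, -1.2, -0.8]
opening: 0.0175
gripper_force: 29.2
```

Call:
servo_tool:
  slide:
    - [0, 0, 0]
    - [0, 0, 0]
  delta_rot:
    - [0, 0, 0]
    - [0, 0, 0]
  grip: [0, 0]

```text
time_s: 14.82
tcp_pos: [0.4342, -0.3828, 0.1133]
tcp_rot: [0.079, 0.928, -0.297, 0.211]
wrist_force: [0.1, -0.3, -0.6]
opening: 0.0174
gripper_force: 29.2
```

```bash
python3 inhand.py; python3 tr.py
```

```text
[ 237  173   34  118 3188]
handle x -0.015 y -0.01167807584647301 0.008009142057823956 -0.0007613453780003407 z near cam -0.016304716577842715
handle x -0.005 y -0.011639603649585618 0.007967019478289549 -0.001340588822350567 z near cam -0.024695431093229997
handle x 0.005 y -0.009685739895813795 0.009036233446343842 0.00046079361656735693 z near cam -0.015040952832195592
handle x 0.015 y -0.008173808805584498 0.009525410227642502 0.0004635916465342909 z near cam -0.015065337189986068
handle x 0.025 y -0.007063397993235569 0.009470404345111323 0.0010486789470968067 z near cam -0.014478588746482383
handle x 0.035 y -0.006174189039506467 0.009438883215365032 0.0016301795260965054 z near cam -0.013430183609158444
handle x 0.045 y -0.0018770538655829404 0.006367325020127755 0.001347031002239276 z near cam -0.00948838924561423
x range [-0.0319  0.0396]
shaft x 0.035 y -0.0010533289018629997 z 0.06913366099548127 372
shaft x 0.045 y 0.0014748824379822757 z 0.06921428218764164 546
shaft x 0.055 y 0.0006393707984736088 z 0.06978827263986057 630
shaft x 0.065 y 0.002213861021617703 z 0.070145
[... 581 characters left out ...]
at 0.7 [ 0.4739 -0.411   0.0845]
wrist lid_hinge 0.73 [ 0.5278 -0.4742  0.1201]
top tray 0.8 [ 0.4768 -0.4251  0.0616]
top rest_wide 0.67 [ 0.4376 -0.3829  0.064 ]
top rest_narrow 0.65 [ 0.5048 -0.4418  0.1062]
top driver_seat 0.93 [ 0.4705 -0.4106  0.0861]
top lid_hinge 0.96 [ 0.5234 -0.4741  0.1215]
scene tray 0.86 [ 0.4699 -0.4278  0.0626]
scene rest_wide 0.63 [ 0.4306 -0.3834  0.0637]
scene rest_narrow 0.6 [ 0.4558 -0.3994  0.1227]
scene driver_seat 0.8 [ 0.4702 -0.415   0.0833]
scene lid_hinge 0.93 [ 0.5293 -0.472   0.1167]
[-0.6763  0.4711 -0.428   0.063 ] [0.0035 0.0032 0.002 ]
[ 0.4346 -0.3831  0.114 ] 14.925 [ 0.733   0.1987 -0.158   2.2684  0.2997  0.2313 -1.8825] 29.15855770538299
```

View pics/w3.png

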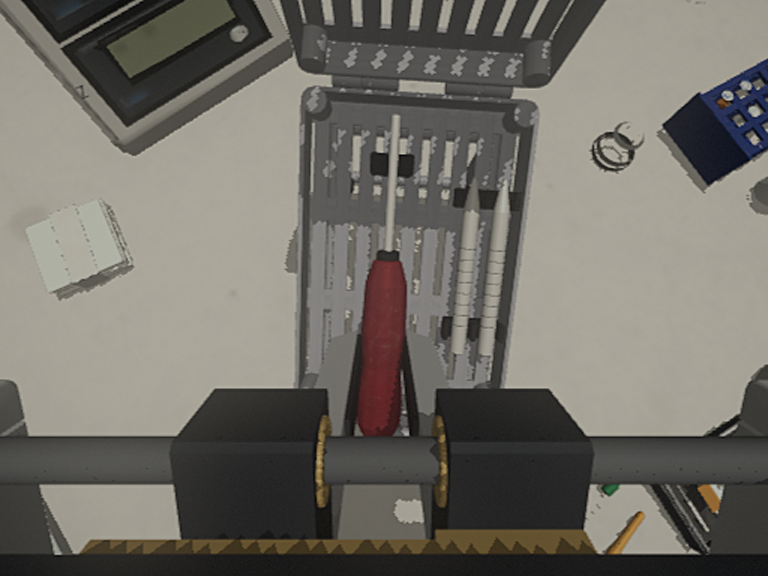

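The wrist view shows the driver over the rests: shaft (395,115)–(389,250) crossing the narrow rest at (392,163), with the ear bars clear at (465–500). It is well aligned. Joint 6 is near its range limit, so I'll go down in steps.

Call:
servo_tool:
  slide:
    - [-0.01, 0, 0.4]
    - [-0.01, 0, 0.35]
    - [0, 0, 0]
  delta_rot:
    - [0, 0, 0]
    - [0, 0, 0]
    - [0, 0, 0]
  grip: [0, 0, 0]

```text
time_s: 16.3
tcp_pos: [0.4432, -0.3903, 0.0841]
tcp_rot: [0.079, 0.928, -0.297, 0.21]
wrist_force: [0.4, -0.2, -0.5]
opening: 0.0175
gripper_force: 29.2
```

```bash
python3 - <<'E'
from h import *
np.set_printoptions(precision=4,suppress=True)
s=env.read_state();R=q2R(s["tcp_rot"]);print(s["joints"])
hp=np.array(s["tcp_pos"])+R.apply([.0085,.001,-.006]);t=R.apply(np.array([1,.051,.034])/1.002)
print("handle in tray",RT.inv().apply(hp-TP),"dir",RT.inv().apply(t))
E
```

```text
[ 0.689   0.2691 -0.1093  2.2661  0.3883  0.1679 -1.9698]
handle in tray [-0.0245  0.0119  0.044 ] dir [ 0.9999  0.0003 -0.0009]
```

Call:
servo_tool:
  slide:
    - [0.05, 0, 0.15]
    - [0.05, 0, 0.15]
    - [0, 0, 0]
  delta_rot:
    - [0, 0, 0]
    - [0, 0, 0]
    - [0, 0, 0]
  grip: [0, 0, 0]

```text
time_s: 16.68
tcp_pos: [0.4504, -0.3961, 0.0762]
tcp_rot: [0.079, 0.928, -0.298, 0.211]
wrist_force: [-0.3, -0.2, -0.8]
opening: 0.0177
gripper_force: 29.2
```

```bash
cat > st.py <<'E'
from h import *
np.set_printoptions(precision=4,suppress=True)
s=env.read_state();R=q2R(s["tcp_rot"]);print(s["joints"],s["wrist_force"],s["wrist_torque"],s["opening"],s["gripper_force"])
hp=np.array(s["tcp_pos"])+R.apply([.0085,.001,-.006]);t=R.apply(np.array([1,.051,.034])/1.002)
print("handle in tray",RT.inv().apply(hp-TP),"dir",RT.inv().apply(t))
E
python3 st.py
```

```text
[ 0.7468  0.2992 -0.174   2.2498  0.5394  0.1655 -2.1135] [-0.3269 -0.248  -0.7692] [ 0.3753  0.3236 -0.0113] 0.017720537054071454 29.158519890881237
handle in tray [-0.0193  0.0118  0.0331] dir [ 0.9999 -0.0003  0.0008]
```

Call:
servo_tool:
  slide:
    - [0, 0, 0.1]
    - [0, 0, 0.07]
    - [0, 0, 0]
  delta_rot:
    - [0, 0, 0]
    - [0, 0, 0]
    - [0, 0, 0]
  grip: [0, 0, 0]

```text
time_s: 17.05
tcp_pos: [0.4526, -0.3979, 0.0701]
tcp_rot: [0.079, 0.928, -0.298, 0.211]
wrist_force: [-0.1, 1.0, -0.8]
opening: 0.0177
gripper_force: 29.2
```

```bash
python3 st.py
```

```text
[ 0.784   0.317  -0.2165  2.2452  0.656   0.165  -2.2246] [-0.1147  0.9581 -0.7953] [ 0.4065  0.4059 -0.0199] 0.01772459286336348 29.15850099591166
handle in tray [-0.0193  0.0118  0.0264] dir [ 0.9999 -0.0003  0.0008]
```

Call:
servo_tool:
  slide:
    - [0, 0, 0.05]
    - [0, 0, 0.03]
    - [0, 0, 0]
  delta_rot:
    - [0, 0, 0]
    - [0, 0, 0]
    - [0, 0, 0]
  grip: [0, 0, 0]

```text
time_s: 17.42
tcp_pos: [0.4541, -0.3987, 0.0674]
tcp_rot: [0.079, 0.928, -0.298, 0.211]
wrist_force: [-4.1, 4.1, 8.2]
opening: 0.0175
gripper_force: 29.6
```

```bash
python3 st.py
```

```text
[ 0.7977  0.3256 -0.2329  2.2427  0.7087  0.1646 -2.2751] [-4.0869  4.1087  8.1629] [ 0.705   0.3694 -0.0448] 0.01750851429207528 29.55414759865107
handle in tray [-0.0188  0.0121  0.0232] dir [ 0.9999 -0.0001  0.0014]
```

Contact at about 10 N square to the tray, so the driver is seated. I'll hold briefly, then release with a small opening.

Call:
servo_tool:
  slide:
    - [0, 0, 0]
    - [0, 0, 0]
    - [0, 0, 0]
    - [0, 0, 0]
    - [0, 0, 0]
  delta_rot:
    - [0, 0, 0]
    - [0, 0, 0]
    - [0, 0, 0]
    - [0, 0, 0]
    - [0, 0, 0]
  grip: [0, 0.25, 0.33, 0.36, 0.36]

```text
time_s: 18.05
tcp_pos: [0.4539, -0.3987, 0.0669]
tcp_rot: [0.079, 0.928, -0.298, 0.211]
wrist_force: [-0.4, -0.2, 0.1]
opening: 0.0337
gripper_force: 0.0
```

Call:
servo_tool:
  slide:
    - [0, 0, 0]
    - [0, 0, 0]
    - [0, 0, -0.2]
    - [0, 0, -0.4]
    - [0, 0, -0.6]
  delta_rot:
    - [0, 0, 0]
    - [0, 0, 0]
    - [0, 0, 0]
    - [0, 0, 0]
    - [0, 0, 0]
  grip: [0.36, 0.36, 0.36, 0.36, 0.36]

```text
time_s: 18.68
tcp_pos: [0.437, -0.385, 0.1104]
tcp_rot: [0.079, 0.928, -0.297, 0.211]
wrist_force: [-0.6, -0.2, 0.2]
opening: 0.034
gripper_force: 0.0
```

Call:
servo_tool:
  slide:
    - [0, 0, -0.8]
    - [0, 0, -0.8]
    - [0, 0, 0]
  delta_rot:
    - [0, 0, 0]
    - [0, 0, 0]
    - [0, 0, 0]
  grip: [0.36, 0.36, 0.36]

```text
time_s: 19.05
tcp_pos: [0.4151, -0.3688, 0.17]
tcp_rot: [0.08, 0.927, -0.298, 0.212]
wrist_force: [-1.0, -0.5, -0.9]
opening: 0.0337
gripper_force: 0.0
```

```bash
python3 - <<'E'
from h import *
np.set_printoptions(precision=4,suppress=True)
f=vision.grab_frame("wrist");save(f,"w4.png",s=1.5)
h=f["frame"].astype(int);m=(h[...,0]>1.25*h[...,1])&(f["depth"]<.4);m[:,:200]=0;m[:,320:]=0;m[292:]=0
n,l,st,_=cv2.connectedComponentsWithStats(m.astype(np.uint8));i=1+np.argmax(st[1:,4])
c=RT.inv().apply(cloud(f,l==i)-TP)
for lo in np.arange(-.07,.04,.01):
    b=c[(c[:,0]>lo)&(c[:,0]<lo+.01)]
    if len(b)>8: print("x",round(lo+.005,3),"y",np.percentile(b[:,1],[3,97]).mean(),"ztop",np.percentile(b[:,2],95))
print(np.percentile(c[:,0],[1,99]))
for g in("wrist","top"):
  ff=f if g=="wrist" else vision.grab_frame(g)
  for k in("driver_handle","driver","lid_edge","lid_hinge"):
    for r in vision.place_of(ff,k)[:1]: print(g,k,r["p"],np.array(r["location"]),RT.inv().apply(np.array(r["location"])-TP))
s=env.read_state();print(s["joints"],s["tcp_pos"],s["time_s"],s["wrist_force"])
E
```

```text
x -0.065 y 0.013706858491704981 ztop 0.03159187292194217
x -0.055 y 0.013139267451715928 ztop 0.03310287647480302
x -0.045 y 0.013125051151293038 ztop 0.03334008837618668
x -0.035 y 0.0130386703790244 ztop 0.03245155182157142
x -0.025 y 0.012751798842800689 ztop 0.03261753079540446
x -0.015 y 0.01291296773660549 ztop 0.03295220329191352
x -0.005 y 0.012893750704581397 ztop 0.03294122869798958
x 0.005 y 0.0126766962458954 ztop 0.031825834145132154
x 0.015 y 0.012424068323747383 ztop 0.029580057660441163
[-0.0609  0.0126]
wrist driver_handle 0.8 [ 0.4559 -0.4024  0.0749] [-0.0207  0.0109  0.0223]
wrist driver 0.59 [ 0.4768 -0.4121  0.0776] [0.0009 0.0163 0.0156]
wrist lid_hinge 0.81 [ 0.527  -0.4717  0.1191] [0.0876 0.0009 0.0223]
top driver_handle 0.54 [0.5433 0.4892 0.0131] [-0.4902  0.763   0.1643]
top driver 0.45 [ 0.473  -0.418   0.0736] [-0.0001  0.0093  0.0117]
top lid_edge 0.65 [ 0.5263 -0.4717  0.2943] [0.1585 0.0005 0.1825]
top lid_hinge 0.81 [ 0.5229 -0.4749  0.1218] [ 0.0876 -0.0042  0.0253]
[ 1.1705  0.1003 -0.6069  2.2448  0.2661  0.3727 -1.8385] [ 0.4155 -0.3678  0.1671] 19.55 [-0.0342  0.014  -0.8013]
```

View pics/w4.png

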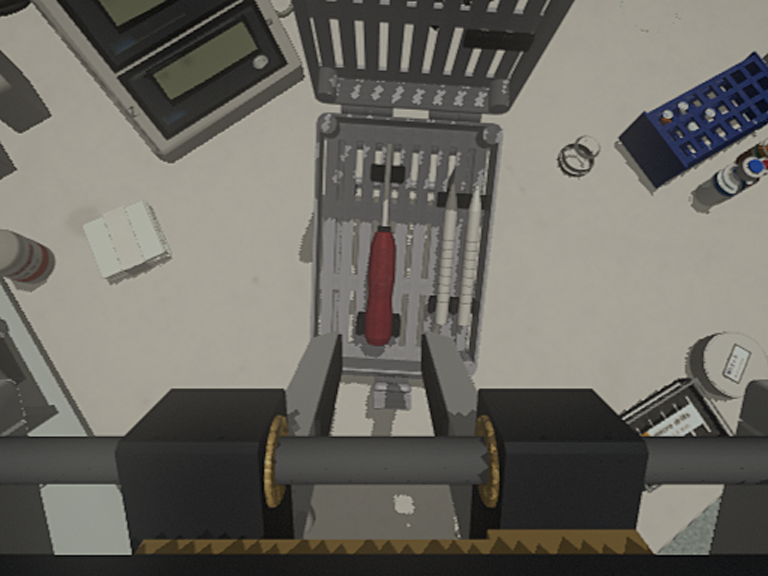

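The driver lies in both rests: handle at (380,285), y ≈ 13 mm and axis z ≈ 23.5 mm in the tray frame, and the shaft in the narrow V at (386,172). Now the lid. I'll check what stands behind it and plan the pull.

```bash
cat >> h.py <<'E'
LX=.0
def lidtcp(th,s,pen,clear=0,pitch=0):
    phi=th-.42-pitch*0
    d=np.array([-np.cos(th),0,np.sin(th)]);n=np.array([np.sin(th),0,np.cos(th)])
    off=.018+.008*abs(np.sin(th-.42+pitch))-pen+clear
    return TP+RT.apply(np.array([.087,LX,.024])+s*d+off*n)
E
python3 - <<'E'
from h import *
np.set_printoptions(precision=3,suppress=True)
az=np.degrees(YAW)
for e in((.5263,-.4717,.2943),(.5277,-.4714,.2908),(.524,-.4709,.2918)):
    v=RT.inv().apply(np.array(e)-TP)-[.087,0,.024]; print("theta",np.pi-np.arctan2(v[2],v[0])+np.arctan2(.018,.171),v)
f=vision.grab_frame("top");c=cloud(f,np.ones((384,512),bool))
uv=(c[:,:2]-[.526,-.4715])@np.array([[np.cos(YAW),-np.sin(YAW)],[np.sin(YAW),np.cos(YAW)]])
for a in range(-40,140,20):
    print(a,[ (lambda q:round(float(q.max()),3) if len(q) else None)(c[(abs(uv[:,0]-a/1000-.01)<.01)&(abs(uv[:,1]-b/1000)<.02)&(c[:,2]<.6),2]) for b in(-100,-60,-20,20,60,100,140)])
s=env.read_state();p=np.array(s["tcp_pos"]);R=down(az)
th=1.9;B=lidtcp(th,.145,0,.03);print("behind",B,B-lidtcp(th,.145,0))
U=B.copy();U[2]=.37
plan([(p+[0,0,.1],q2R(s["tcp_rot"])),((p[0],p[1],.37),R),(U,R),(B,R)],polar=False)
E
```

```text
theta 2.09936972672793 [0.072 0.    0.159]
theta 2.104778666942033 [0.071 0.002 0.155]
theta 2.086017724750088 [ 0.068 -0.     0.157]
-40 [0.008, 0.107, 0.097, 0.12, 0.111, 0.01, 0.004]
-20 [0.009, 0.297, 0.298, 0.298, 0.294, 0.006, 0.007]
0 [0.009, 0.211, 0.204, 0.204, 0.289, 0.012, 0.008]
20 [0.008, None, None, -0.001, 0.009, 0.009, 0.01]
40 [0.007, 0.005, 0.008, 0.001, 0.01, 0.008, 0.042]
60 [None, None, 0.002, 0.009, 0.008, 0.01, 0.057]
80 [0.014, 0.009, 0.008, 0.009, 0.008, 0.047, 0.076]
100 [0.009, 0.007, 0.009, 0.009, 0.009, 0.056, 0.091]
120 [0.01, 0.007, 0.009, 0.009, 0.012, 0.071, 0.108]
behind [ 0.559 -0.498  0.27 ] [ 0.023 -0.019  0.003]
"slide": [[0.37, 0.02, -0.75], [0.36, 0.01, -0.75], [0.37, 0.02, -0.75], [0.37, 0.02, -0.77], [0.26, 0.01, -0.81]] "delta_rot": [[0.0, 0.0, 0.0], [0.0, 0.0, 0.0], [0.0, 0.0, 0.0], [0.003, -0.145, 0.016], [0.003, -0.144, 0.016]]
"slide": [[0.12, 0.0, -0.85], [0.81, 0.06, -0.0], [0.8, 0.05, -0.0], [0.81, 0.05, -0.0], [0.81, 0.06, -0.0]] "delta_rot": [[0.003, -0.145, 0.016], [0.0, 0.0, 0.0], [0.0, 0.0, 0.0], [0.0, 0.0, 0.0], [0.0, 0.0, 0.0]]
"slide": [[0.8, 0.05, -0.0], [0.81, 0.05, -0.0], [-0.0, 0.0, 0.83], [-0.0, 0.0, 0.84], [-0.0, 0.0, 0.83]] "delta_rot": [[0.0, 0.0, 0.0], [0.0, 0.0, 0.0], [0.0, 0.0, 0.0], [0.0, 0.0, 0.0], [0.0, 0.0, 0.0]]
```

Call:
servo_tool:
  slide:
    - [0.37, 0.02, -0.75]
    - [0.37, 0.02, -0.75]
    - [0.37, 0.02, -0.75]
    - [0.37, 0.02, -0.77]
    - [0.26, 0.01, -0.81]
  delta_rot:
    - [0, 0, 0]
    - [0, 0, 0]
    - [0, 0, 0]
    - [0.003, -0.145, 0.016]
    - [0.003, -0.145, 0.016]
  grip: [0.3, 0.2, 0.1, 0, 0]

```text
time_s: 20.23
tcp_pos: [0.4149, -0.3684, 0.3363]
tcp_rot: [0.028, 0.944, -0.321, 0.072]
wrist_force: [0.4, 0.4, -0.6]
opening: 0.0003
gripper_force: 0.0
```

Call:
servo_tool:
  slide:
    - [0.12, 0, -0.85]
    - [0.81, 0.06, 0]
    - [0.8, 0.05, 0]
    - [0.81, 0.05, 0]
    - [0.81, 0.06, 0]
  delta_rot:
    - [0.003, -0.145, 0.016]
    - [0, 0, 0]
    - [0, 0, 0]
    - [0, 0, 0]
    - [0, 0, 0]
  grip: [0, 0, 0, 0, 0]

```text
time_s: 20.85
tcp_pos: [0.5118, -0.456, 0.3689]
tcp_rot: [0.001, 0.944, -0.329, 0.003]
wrist_force: [-0.5, -0.0, 0.3]
opening: 0.0003
gripper_force: 0.0
```

Call:
servo_tool:
  slide:
    - [0.8, 0.05, 0]
    - [0.81, 0.05, 0]
    - [0, 0, 0]
    - [0, 0, 0.8]
    - [0, 0, 0.8]
  delta_rot:
    - [0, 0, 0]
    - [0, 0, 0]
    - [0, 0, 0]
    - [0, 0, 0]
    - [0, 0, 0]
  grip: [0, 0, 0, 0, 0]

```text
time_s: 21.48
tcp_pos: [0.559, -0.4983, 0.3052]
tcp_rot: [0.001, 0.944, -0.329, 0.003]
wrist_force: [-0.9, -0.1, -0.0]
opening: 0.001
gripper_force: 0.0
```

Call:
servo_tool:
  slide:
    - [0, 0, 0.6]
    - [0, 0, 0.25]
    - [0, 0, 0]
  delta_rot:
    - [0, 0, 0]
    - [0, 0, 0]
    - [0, 0, 0]
  grip: [0, 0, 0]

```text
time_s: 21.85
tcp_pos: [0.5591, -0.4987, 0.2719]
tcp_rot: [0.001, 0.944, -0.329, 0.003]
wrist_force: [-0.1, 0.1, 1.4]
opening: 0.0
gripper_force: 0.0
```

```bash
python3 - <<'E'
from h import *
np.set_printoptions(precision=3,suppress=True)
s=env.read_state();print(s["tcp_pos"],s["joints"],s["wrist_force"],s["opening"])
R=down(np.degrees(YAW))
W=[(lidtcp(th,.15,.004),R) for th in np.arange(1.8,1.0,-.15)]
plan(W,polar=False,step=.03)
E
```

```text
[ 0.559 -0.499  0.272] [ 1.02   0.571 -0.609  1.306  0.323  1.356 -1.822] [-0.067  0.14   1.417] 4.121880414659847e-05
"slide": [[-0.63, -0.0, -0.0], [-0.62, -0.01, -0.0], [-0.57, 0.0, 0.07], [-0.56, 0.0, 0.16], [-0.53, 0.0, 0.24]] "delta_rot": [[0.0, -0.003, 0.0], [0.0, -0.003, 0.001], [0.0, 0.0, -0.0], [0.0, 0.0, -0.0], [0.0, 0.0, -0.0]]
"slide": [[-0.49, 0.0, 0.33], [-0.43, 0.0, 0.39]] "delta_rot": [[0.0, 0.0, -0.0], [0.0, 0.0, -0.0]]
```

Call:
servo_tool:
  slide:
    - [-0.6, 0, 0]
    - [-0.6, 0, 0]
    - [-0.57, 0, 0.07]
    - [-0.56, 0, 0.16]
  delta_rot:
    - [0, 0, 0]
    - [0, 0, 0]
    - [0, 0, 0]
    - [0, 0, 0]
  grip: [0, 0, 0, 0]

```text
time_s: 22.35
tcp_pos: [0.4867, -0.4408, 0.2638]
tcp_rot: [0.002, 0.944, -0.329, 0.004]
wrist_force: [1.0, 0.0, -1.8]
opening: 0.0007
gripper_force: 0.6
```

Call:
servo_tool:
  slide:
    - [-0.53, 0, 0.24]
    - [-0.49, 0, 0.33]
    - [-0.43, 0, 0.39]
  delta_rot:
    - [0, 0, 0]
    - [0, 0, 0]
    - [0, 0, 0]
  grip: [0, 0, 0]

```text
time_s: 22.72
tcp_pos: [0.4415, -0.405, 0.2247]
tcp_rot: [0.002, 0.944, -0.329, 0.004]
wrist_force: [0.1, 0.0, 0.1]
opening: 0.0003
gripper_force: 0.4
```

```bash
cat > lid.py <<'E'
from h import *
np.set_printoptions(precision=3,suppress=True)
for n in("scene","top"):
    f=vision.grab_frame(n)
    for r in vision.place_of(f,"lid_edge")[:1]:
        v=RT.inv().apply(np.array(r["location"])-TP)-[.087,0,.024]; print(n,r["p"],"theta",np.pi-np.arctan2(v[2],v[0])-np.arctan2(.018,.171),v)
f=vision.grab_frame("scene");save(f,"l.png",(280,60,440,200),5)
s=env.read_state();print(s["tcp_pos"],s["joints"],s["wrist_force"],s["time_s"])
v=RT.inv().apply(np.array(s["tcp_pos"])-TP)-[.087,0,.024];print("tcp rel hinge",v,np.hypot(v[0],v[2]))
R=down(np.degrees(YAW))
W=[(lidtcp(th,.15,.004),R) for th in np.arange(.9,.1,-.15)]
plan(W,polar=False,step=.03)
E
python3 lid.py
```

```text
scene 0.64 theta 1.03614357978311 [-0.071  0.001  0.155]
top 0.65 theta 1.0209085446167303 [-0.074  0.002  0.154]
[ 0.442 -0.406  0.225] [ 1.161  0.352 -0.662  1.732  0.238  1.13  -1.814] [ 0.071 -0.062  0.324] 22.975
tcp rel hinge [-0.055 -0.     0.139] 0.14889447368546826
"slide": [[-0.47, -0.01, 0.48], [-0.29, 0.0, 0.51], [-0.21, 0.0, 0.56], [-0.11, 0.0, 0.58], [-0.03, 0.0, 0.55]] "delta_rot": [[0.001, -0.008, 0.001], [-0.0, -0.0, -0.0], [-0.0, -0.0, -0.0], [-0.0, -0.0, -0.0], [-0.0, -0.0, -0.0]]
"slide": [[0.04, 0.0, 0.53]] "delta_rot": [[-0.0, -0.0, -0.0]]
```

View pics/l.png

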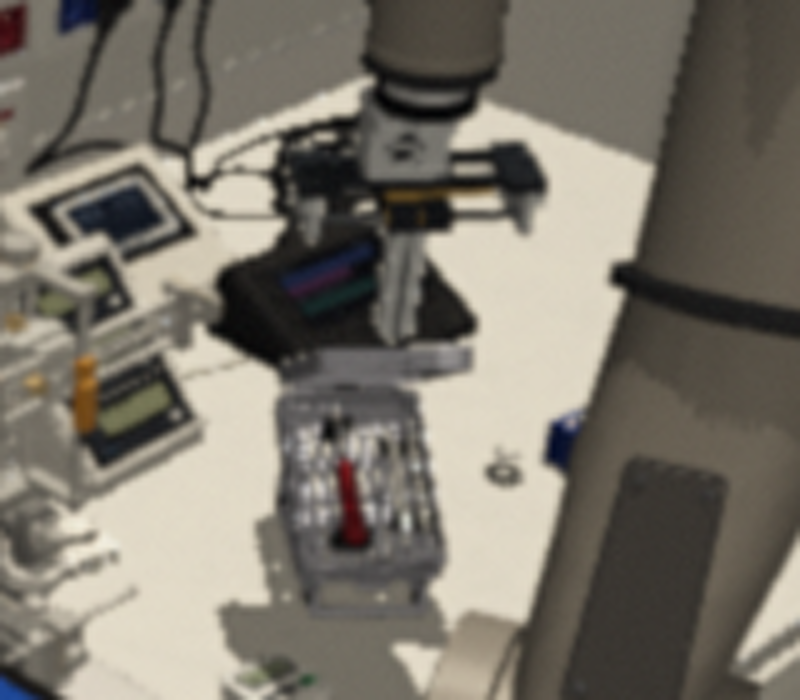

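The view shows the lid swung to about 1.03 rad (edge at (375,365)), with the fingers behind it at (395,300) and the driver still in its rests at (348,505). I'll keep pulling it over.

Call:
servo_tool:
  slide:
    - [-0.47, 0, 0.48]
    - [-0.29, 0, 0.51]
    - [-0.21, 0, 0.56]
  delta_rot:
    - [0, -0.008, 0]
    - [0, 0, 0]
    - [0, 0, 0]
  grip: [0, 0, 0]

```text
time_s: 23.35
tcp_pos: [0.4117, -0.3815, 0.1616]
tcp_rot: [0.0, 0.944, -0.329, -0.0]
wrist_force: [0.5, -0.8, 0.7]
opening: 0.0001
gripper_force: 0.2
```

Call:
servo_tool:
  slide:
    - [-0.11, 0, 0.58]
    - [-0.03, 0, 0.55]
    - [0.04, 0, 0.53]
    - [0, 0, 0]
  delta_rot:
    - [0, 0, 0]
    - [0, 0, 0]
    - [0, 0, 0]
    - [0, 0, 0]
  grip: [0, 0, 0, 0]

```text
time_s: 23.85
tcp_pos: [0.4077, -0.3783, 0.0937]
tcp_rot: [-0.001, 0.944, -0.329, -0.002]
wrist_force: [1.1, -0.4, 0.8]
opening: 0.0006
gripper_force: 0.0
```

```bash
sed -i 's/np.arange(.9,.1,-.15)/(.1,.06,.03,0)/; s/lidtcp(th,.15,.004)/lidtcp(th,.157,.003)/; s/save(f,"l.png"/save(f,"l2.png"/' lid.py; python3 lid.py
```

```text
scene 0.63 theta 0.06252058070192631 [-0.173  0.002  0.029]
top 0.69 theta 0.0697927516920834 [-0.169  0.001  0.03 ]
[ 0.408 -0.379  0.096] [ 1.139  0.431 -0.627  1.941  0.327  0.871 -1.9  ] [-0.173 -0.019 -1.114] 24.1
tcp rel hinge [-0.147 -0.     0.038] 0.15174858079513648
"slide": [[-0.12, -0.01, 0.2], [0.03, -0.0, 0.15], [0.03, -0.0, 0.11], [0.03, -0.0, 0.1]] "delta_rot": [[0.001, 0.001, 0.001], [-0.0, -0.0, -0.0], [-0.0, -0.0, -0.0], [-0.0, -0.0, -0.0]]
```

The lid now rests just above the catch (≈ 0.065 rad). I'll press near its edge.

Call:
servo_tool:
  slide:
    - [-0.1, 0, 0.1]
    - [0, 0, 0.12]
    - [0.02, 0, 0.12]
    - [0, 0, 0]
  delta_rot:
    - [0, 0, 0]
    - [0, 0, 0]
    - [0, 0, 0]
    - [0, 0, 0]
  grip: [0, 0, 0, 0]

```text
time_s: 24.6
tcp_pos: [0.4049, -0.3764, 0.0807]
tcp_rot: [-0.0, 0.944, -0.329, -0.001]
wrist_force: [0.7, 0.1, 0.5]
opening: 0.0008
gripper_force: 0.0
```

Call:
servo_tool:
  slide:
    - [0.02, 0, 0.08]
    - [0.02, 0, 0.08]
    - [0, 0, 0]
  delta_rot:
    - [0, 0, 0]
    - [0, 0, 0]
    - [0, 0, 0]
  grip: [0, 0, 0]

```text
time_s: 24.98
tcp_pos: [0.4064, -0.3775, 0.0747]
tcp_rot: [-0.0, 0.944, -0.329, -0.001]
wrist_force: [-0.6, 1.0, 4.2]
opening: 0.0004
gripper_force: 2.1
```

Call:
servo_tool:
  slide:
    - [0, 0, 0.06]
    - [0, 0, 0.06]
    - [0, 0, 0]
  delta_rot:
    - [0, 0, 0]
    - [0, 0, 0]
    - [0, 0, 0]
  grip: [0, 0, 0]

```text
time_s: 25.35
tcp_pos: [0.4071, -0.378, 0.0726]
tcp_rot: [0.001, 0.944, -0.329, -0.0]
wrist_force: [-13.9, 9.8, 51.9]
opening: 0.0004
gripper_force: 27.4
```

Call:
servo_tool:
  slide:
    - [0, 0, 0.05]
    - [0, 0, 0.05]
    - [0, 0, 0]
  delta_rot:
    - [0, 0, 0]
    - [0, 0, 0]
    - [0, 0, 0]
  grip: [0, 0, 0]

```text
time_s: 25.72
tcp_pos: [0.4075, -0.3784, 0.0712]
tcp_rot: [0.002, 0.944, -0.329, 0.0]
wrist_force: [-28.2, 20.6, 102.7]
opening: 0.0006
gripper_force: 53.4
```

That is hard against the rims, so I'll back off.

Call:
servo_tool:
  slide:
    - [0, 0, -0.15]
    - [0, 0, -0.3]
    - [0, 0, -0.8]
    - [0, 0, -0.8]
    - [0, 0, 0]
  delta_rot:
    - [0, 0, 0]
    - [0, 0, 0]
    - [0, 0, 0]
    - [0, 0, 0]
    - [0, 0, 0]
  grip: [0, 0, 0, 0, 0]

```text
time_s: 26.35
tcp_pos: [0.4075, -0.3783, 0.1501]
tcp_rot: [0.001, 0.944, -0.329, 0.001]
wrist_force: [-0.0, 0.3, 0.1]
opening: 0.0006
gripper_force: 0.0
```

Call:
servo_tool:
  slide:
    - [0, 0, -0.8]
    - [0, 0, -0.8]
    - [0, 0, -0.8]
    - [0, 0, 0]
  delta_rot:
    - [0, 0, 0]
    - [0, 0, 0]
    - [0, 0, 0]
    - [0, 0, 0]
  grip: [0, 0, 0, 0]

```text
time_s: 26.85
tcp_pos: [0.4073, -0.3781, 0.2453]
tcp_rot: [0.001, 0.944, -0.329, 0.0]
wrist_force: [-0.5, 0.5, -0.4]
opening: 0.0006
gripper_force: 0.0
```

```bash
python3 - <<'E'
from h import *
np.set_printoptions(precision=4,suppress=True)
f=vision.grab_frame("wrist");save(f,"w5.png",(130,60,390,260),3)
for k in("lid_edge","catch_tab","lid_hinge"):
    for r in vision.place_of(f,k)[:1]: print(k,r["p"],RT.inv().apply(np.array(r["location"])-TP))
c=RT.inv().apply(cloud(f,np.ones((384,512),bool))-TP)
for x in np.arange(-.08,.08,.02):
    b=c[(abs(c[:,0]-x)<.01)&(abs(c[:,1])<.05)&(c[:,2]>.03)]
    if len(b)>10: print(round(x,2),len(b),np.median(b[:,2]))
s=env.read_state();print(s["tcp_pos"],s["time_s"],s["wrist_force"])
E
```

```text
lid_edge 0.96 [-0.0784  0.0036  0.0377]
catch_tab 0.64 [-0.0944 -0.0005  0.0468]
lid_hinge 0.65 [0.0887 0.0009 0.0203]
-0.08 780 0.04121175680992206
-0.06 834 0.04126612026100815
-0.04 970 0.04118408431723823
-0.02 1285 0.04119909940102297
0.0 1190 0.04124721331877089
0.02 3226 0.20269580787244953
0.04 1853 0.04142657168048369
0.06 11124 0.3023239708802249
[ 0.406  -0.3773  0.2426] 27.05 [-0.1307 -0.3384 -0.2036]
```

View pics/w5.png

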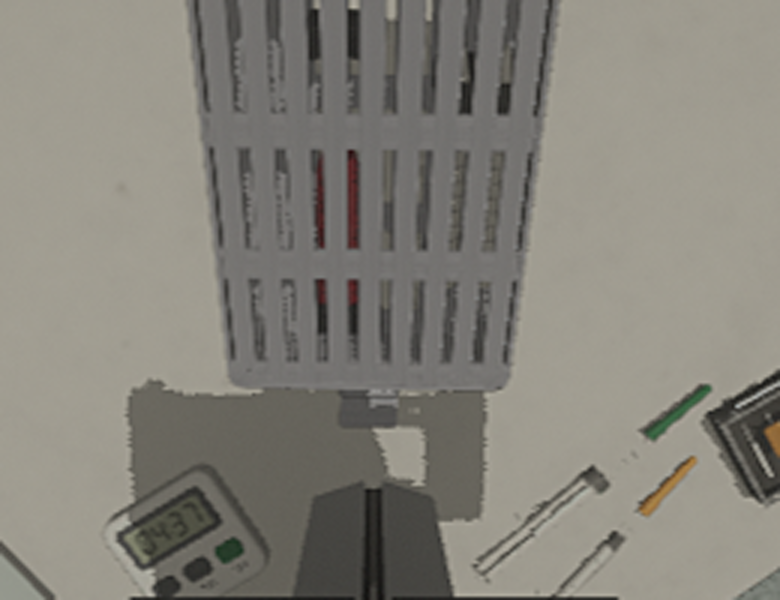

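The wrist view shows the lid flush on the tray: its top face is at z ≈ 41.2 mm from x = −80 to +40 mm. The catch is hooked at the near edge (370,405), and the red handle shows through the slots at (335,220). An unlatched lid would stand 5 mm or more open, so I'm handing in.

```bash
python3 -c "
from bench import env
print(env.sign_off())"
```

```text
the job is handed in; nothing more can be done
None
```

The driver is seated in both V rests with its handle at the low end, the lid is shut flush with the catch apparently snapped over it, and the job is handed in; on the way the driver's tip brushed the fixed frame (about 12 N), and the final press reached about 105 N at the wrist.

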